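# Ready the check-valve parts for the fitter

## Robot

A 6-joint arm with a two-finger parallel gripper is mounted at the origin on the work surface. World frame = base frame: x ahead of the robot, y to its left, z up, the work surface at z = 0. Lengths are in m, angles in rad, forces in N, time in s.
With the tool pointing down it reaches from about 0.325 to 1 m from the base axis. Payload 5.1 kg.
Tool frame: the origin (TCP) lies midway between the tips of the shut fingers; the grasp point (between the pads) lies 19 mm behind it; z points along the fingers, x is the direction in which the jaws open and shut, and the axes are right-handed (so a half turn about z gives the same grasp; the last joint's range is limited). The gripper opens to 85 mm and grips with 20 to 120 N. Pads are 22 mm wide; open, the fingers measure 114 mm over their backs; the gripper's body (76 mm by 85 mm) begins 54 mm behind the grasp point. The pads swing forward as they close: fully open they stand 13 mm farther back than shut.
Start: joints at [1.019, 0.124, 1.65, -0, 1.367, -0.083], TCP at [0.294, 0.58, 0.231] pointing down, gripper open.
Joint ranges: [-2.61, 2.61], [-1.02, 2.33], [0.03, 2.71], [-1.35, 4.49], [0.32, 2.68], [-2.91, 2.91]. Speed limits (rad/s): [2.57, 2.57, 3.14, 3.14, 3.14, 3.14].

## Interface

Orientations are given as a unit quaternion [w, x, y, z].
In Python, from rig import ctrl gives the robot as it stands.
- The arm moves only by the shell command python3 -m crank 'ROWS' [FORCE]. ROWS is JSON, a list of rows, each an object with "hand": the opening, from -1 (shut) to 1 (fully open); "offset": the shift along the tool's x, y, z in units of 10 cm (1.0 is 10 cm), a list of three; "angular": the turn, a rotation vector about the tool's x, y, z in units of 30 degrees (1.0 is 30 degrees), a list of three. In form: [{"hand": hand, "offset": [dx, dy, dz], "angular": [rx, ry, rz]}, ...]. A call has 1 to 8 rows; each row is the pose to reach, as a shift and turn from the pose commanded when the call began, along the tool's axes at that moment; what a row does not reach only later rows make up. A row lasts 1/10 s, in which the tool goes at most 50 mm and 8.59 degrees, less where a joint would pass 70% of its speed; a pose out of reach is approached as far as the arm can. A call with a number of a shift or a turn outside -1 to 1 is refused whole. A call with a gripper value outside its range is refused whole. The fingers move at their own pace and stop on an object; FORCE is the grip in N (left out, the last holds). Time passes only in rows, so rows that repeat a pose let the fingers close. It gives the time, the measured TCP pose, the force and the opening at its end, in the units of the state.
- ctrl.read_state(): the state, without advancing time (a new reading comes with each control period).
- ctrl.snapshot(name): name is "scene" or "side" or "wrist"; returns (picture, depth): 480x640x3 uint8, red, green, blue; 480x640 float32, m along the optical axis (not along the pixel's ray), 0 where there is no reading.
- ctrl.get_calibration(name): a dict with "fx", "fy", "cx", "cy" (pixels), "k1" (the pictures are not rectified: a ray, as slopes to the right and down, at radius r is drawn at 1 + k1 r^2 times it, then the intrinsics apply), "view" (4x4, takes a point from world to camera coordinates). Camera axes: x right, y up, looking along -z (the intrinsics and any distortion apply to the point x, -y, -z); pixel columns grow to the right and rows downward; lengths in m; the calibration is good to about 2 mm. A picture is of the moment at which its call begins: read the wrist's pose just before it. get_calibration takes no time and is no camera call; for the wrist camera it gives the pose at the moment of the call.
- ctrl.sign_off(): hands the job in, once; it reports no verdict.
The state is a dict: "time_s": time; "joint_pos": joint angles; "dq": joint speeds; "joint_torque": joint torques, N m; "eef_pos": TCP position; "orientation": TCP orientation; "contact_force": force on the tool from outside, world axes, zero at the start; "ft_torque": the same for the moment, N m; "opening": finger opening in m.
Only numpy, scipy, OpenCV 4.12 (cv2) and the standard library are available. Lean on these libraries where they do the work, as an engineer would, in place of code of your own. Each camera call takes 0.05 s, during which the arm holds its last target.

## Task

Make up the check-valve parts in the steel dish and hold them out at the valve block. Take the tall cone-nosed poppet from the drilled block and put its stem through the holder eye on the dish's edge until its shoulder sits fully home; then pick the dish up by its handle, carry it over to the rubber mat and turn it a quarter turn so that the poppet side squarely faces the valve block, keeping it level all the way so that the loose ball stays in the middle. Finish still holding the dish there, steady and level, over the middle of the mat and about 10 cm above it; leave the other parts and tools where they are.

Things in the scene. Friction and masses are not known exactly. Their poses are not given: they have to be found in the camera images.
- dish: Loose round dished steel plate, 144 mm across, 0.29-0.45 kg, on a 90 mm foot ring. Origin: centre of underside; z up; +x points to its holder eye (at the start away from the robot, within 0.3 rad); handle bow along y. Floor 6 mm up, flat to 10 mm from the middle, then rising 6 deg to 38 mm and 14 deg to the rim, 17 mm high. Thumb tab opposite the eye, reaching 97 mm from the middle.
- dish_grip (a point): Centre of the handle's grip, 100 mm above the dish's underside, straight over the dish's middle. The grip is a black flat-sided bar 80 mm long (along the dish's y), 12 mm wide (along its x) and 18 mm high, carried by a steel-wire bow 143 mm wide that stands on the rim at both ends.
- dish_eye (a point): Centre of the top of the holder eye: a square steel boss 28 x 28 mm, 14 mm thick, its top 42 mm above the dish's underside, its vertical through hole 15 mm in diameter with a 1.5 mm chamfer, 90 mm from the dish's middle in +x of the dish. The space below the boss (28 mm to the bench) is open.
- ball_center (a point): Centre of the ball. It starts within 6 mm of the dish's middle and rolls freely when the dish is tilted or jerked (it climbs the shallow slope at about 1 m/s2 of sideways acceleration).
- poppet: The cone-nosed one of three bright steel parts in the drilled block: 75 mm tall, 0.09-0.14 kg; below, a stem 10 mm across, 30 mm long, chamfered; above the shoulder a head 22 mm across, cylindrical for 34 mm, then an 11 mm cone. Origin: end of the stem; z up its axis. It starts upright in any of the three holes, shoulder on the block's top (46 mm up).
- poppet_center (a point): On the poppet's axis near the middle of its head, 52 mm above the stem's end and 22 mm above the shoulder.
- poppet_seat (a point): On the poppet's axis at the shoulder under the head, 30 mm above the stem's end. When the poppet is fully home in the eye this point lies at dish_eye (within the 2.5 mm play of the hole).
- kit_block: Fixed drilled aluminium block, 44 mm (its x) by 150 mm (its y), 46 mm high, with three 13 mm vertical holes in a row along its y, 45 mm apart, each holding one valve part by its stem. Origin: centre of its underside; z up.
- plunger: Bystander in the drilled block: short flat-topped plunger, same stem, head 20 mm across, 16 mm above the block. Leave it there.
- spool: Bystander in the drilled block: waisted spool with two flat discs 27 mm across and a thin neck between, same stem, 46 mm above the block. Leave it there.
- station: Fixed black rubber mat 180 x 180 mm, 4 mm thick, with the aluminium valve block at one side, its face 135 mm from the mat's middle (80 mm deep, 130 wide, 85 high; ports in that face, two couplers on top to 180 mm). Origin: mat's centre, on the bench; +x points to the valve block (to the robot's left, within 0.25 rad); z up.
- mat (a point): Middle of the mat's top face, 4 mm above the bench.
- spanner: Bystander: open-ended spanner lying on the bench, 160 mm long.
- gauge: Bystander: dial gauge 63 mm across lying face up, 28 mm high.
- quick_coupler: Bystander: quick coupler standing on its hexagon, 31 mm across, 75 mm high.
- gland_nut: Bystander: hexagon gland nut, 36 mm across, 24 mm high.
- tee: Bystander: steel tee fitting lying on the bench, 74 mm long, 28 mm high.
- grease_jar: Bystander: white jar with black cap, 60 mm across, 65 mm high.
Not all that is in view belongs to the job. Leave any blue, green or turquoise look-alike of the poppet alone.

How it is judged:
By the outcome, as a careful person would: the job done as asked, in the order asked, and still so for the second after the job is handed in, while the arm keeps its last pose, push and grip.
It also fails if it takes over 67 s, if anything falls off the work surface, if the arm or the gripper's body presses on something with over 40 N, if the wrist force passes 120 N, or if a joint passes its speed limit or range.

## Working session

There is one attempt and no reset: what is moved stays moved. The work goes in short steps, Python scripts to look and compute and a shell command to move; the robot and the scene stay as the last step left them, time stands still between calls to the robot, and variables do not carry over. Pictures are saved under pics/ and viewed, and the job is handed in when it is done.

```bash
ls; mkdir -p pics; python3 - <<'E'
from rig import ctrl
import cv2,numpy as np
print(ctrl.read_state())
for n in ["scene","side","wrist"]:
    c=ctrl.get_calibration(n)
    p,d=ctrl.snapshot(n)
    np.savez('pics/%s0.npz'%n,p=p,d=d,view=np.array(c['view']),K=[c[k] for k in('fx','fy','cx','cy','k1')])
    cv2.imwrite('pics/%s0.png'%n,p[:,:,::-1])
    print(n,c)
E
```

```text
pics
{'time_s': 0.0, 'joint_pos': array([ 1.01939616e+00,  1.24466607e-01,  1.65167209e+00, -1.91901180e-05,
        1.36754142e+00, -8.25968061e-02]), 'dq': array([ 3.03218727e-04, -2.73864043e-04, -1.13160532e-03, -1.93428769e-03,
        8.27000361e-05,  1.88463525e-03]), 'joint_torque': array([-2.56010608e-03, -4.23615003e+01, -3.65449154e+01, -2.56484818e-04,
        7.01578130e-03, -1.93679620e-05]), 'eef_pos': array([0.29338405, 0.57932492, 0.23007909]), 'orientation': array([ 4.79584564e-04,  8.52001766e-01,  5.23537870e-01, -9.27069778e-04]), 'contact_force': array([-0.60991303,  0.08411979, -0.56425052]), 'ft_torque': array([-0.05151449,  0.01389941,  0.02909912]), 'opening': 0.08529474749445998}
scene {'fx': 435.5251862953305, 'fy': 435.5251862953305, 'cx': 317.7530046708827, 'cy': 236.22866331545575, 'k1': -0.06886943092016849, 'view': array([[-0.28651996,  0.95792846, -0.01671454,  0.21086418],
       [-0.69956902, -0.19726001,  0.68679813,  0.31570473],
       [ 0.65460637,  0.20847435,  0.726656  , -1.14150085],
       [ 0.        ,  0.        ,  0.        ,  1.        ]])}
side {'fx': 600.8976625658729, 'fy': 600.8976625658729, 'cx': 326.59770683660184, 'cy': 240.78731011481216, 'k1': -0.16418072619864535, 'view': array([[-0.88337798, -0.46861814,  0.0063548 ,  0.47412461],
       [ 0.30524854, -0.56502008,  0.76653483, -0.25635104],
       [-0.35562154,  0.67907978,  0.6421713 , -0.95336679],
       [ 0.        ,  0.        ,  0.        ,  1.        ]])}
wrist {'fx': 368.2292962329736, 'fy': 368.2292962329736, 'cx': 322.35088577673434, 'cy': 240.394370487077, 'k1': 0.009929329785764886, 'view': array([[ 0.4521731 ,  0.89192894, -0.00150177, -0.64957886],
       [-0.85013732,  0.4304758 , -0.30324431,  0.0385123 ],
       [-0.2698259 ,  0.13839563,  0.95291166, -0.38066253],
       [ 0.        ,  0.        ,  0.        ,  1.        ]])}
```

View pics/scene0.png

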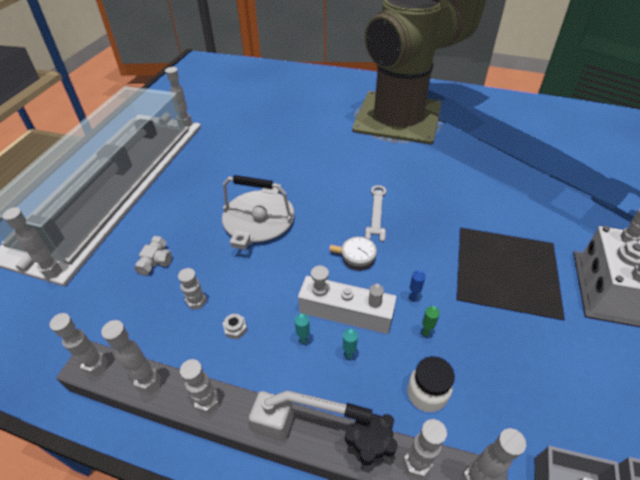

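View pics/side0.png

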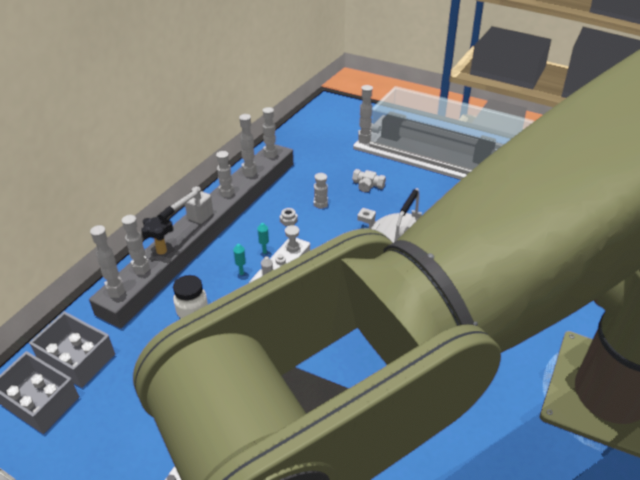

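View pics/wrist0.png

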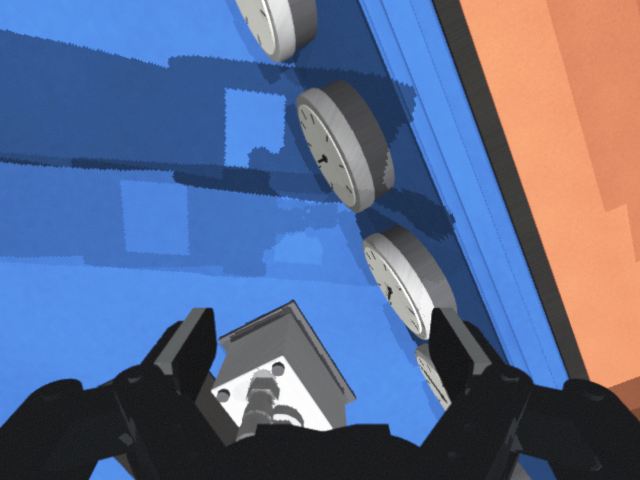

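```bash
cat > h.py <<'E'
import numpy as np,cv2
def load(n):
    z=np.load('pics/%s.npz'%n); return z['p'],z['d'],z['view'],z['K']
def snap(n,name):
    from rig import ctrl
    c=ctrl.get_calibration(n); p,d=ctrl.snapshot(n)
    np.savez('pics/%s.npz'%name,p=p,d=d,view=np.array(c['view']),K=[c[k] for k in('fx','fy','cx','cy','k1')])
    cv2.imwrite('pics/%s.png'%name,p[:,:,::-1])
def slopes(uv,K):
    fx,fy,cx,cy,k1=K
    uv=np.asarray(uv,float).reshape(-1,1,2)
    return cv2.undistortPointsIter(uv,np.array([[fx,0,cx],[0,fy,cy],[0,0,1]]),np.array([k1,0,0,0.]),None,None,(3,50,1e-9)).reshape(-1,2)
def ray(uv,view,K):
    s=slopes(uv,K); R=view[:3,:3]; o=-R.T@view[:3,3]
    d=np.c_[s[:,0],-s[:,1],-np.ones(len(s))]
    return o,d@R
def plane(uv,z,view,K):
    o,d=ray(uv,view,K); return o+d*((z-o[2])/d[:,2])[:,None]
def depthpts(uv,dep,view,K):
    uv=np.asarray(uv).reshape(-1,2); o,d=ray(uv,view,K)
    return o+d*dep[uv[:,1].astype(int),uv[:,0].astype(int)][:,None]
def proj(X,view,K):
    X=np.atleast_2d(X); c=X@view[:3,:3].T+view[:3,3]; s=np.c_[c[:,0]/-c[:,2],-c[:,1]/-c[:,2]]
    r2=(s**2).sum(1,keepdims=True); s=s*(1+K[4]*r2); return s*K[:2]+K[2:4]
def crop(p,x0,y0,x1,y1,k,name):
    cv2.imwrite('pics/%s.png'%name,cv2.resize(p[y0:y1,x0:x1,::-1],None,fx=k,fy=k,interpolation=cv2.INTER_CUBIC))
def cloud(name):
    p,d,v,K=load(name); h,w=d.shape
    u,vv=np.meshgrid(np.arange(w),np.arange(h)); uv=np.c_[u.ravel(),vv.ravel()]
    X=depthpts(uv,d,v,K).reshape(h,w,3); X[d==0]=np.nan
    return X
E
python3 - <<'E'
from h import *
p,d,v,K=load('scene0'); crop(p,280,250,460,370,4.4,'c1'); crop(p,200,160,320,260,6,'c2')
X=cloud('scene0')
for uv in [(319,275),(347,293),(376,290),(260,215),(252,183),(241,241),(510,270),(347,320),(320,200),(240,235)]:
    print(uv,X[uv[1],uv[0]].round(3))
E
```

```text
(319, 275) [ 0.633 -0.027  0.091]
(347, 293) [0.632 0.018 0.06 ]
(376, 290) [0.633 0.062 0.086]
(260, 215) [ 0.477 -0.195  0.03 ]
(252, 183) [ 0.468 -0.206  0.101]
(241, 241) [ 0.559 -0.198  0.04 ]
(510, 270) [0.461 0.282 0.002]
(347, 320) [0.649 0.024 0.011]
(320, 200) [ 0.368 -0.105 -0.003]
(240, 235) [ 0.545 -0.206  0.04 ]
```

View pics/c1.png

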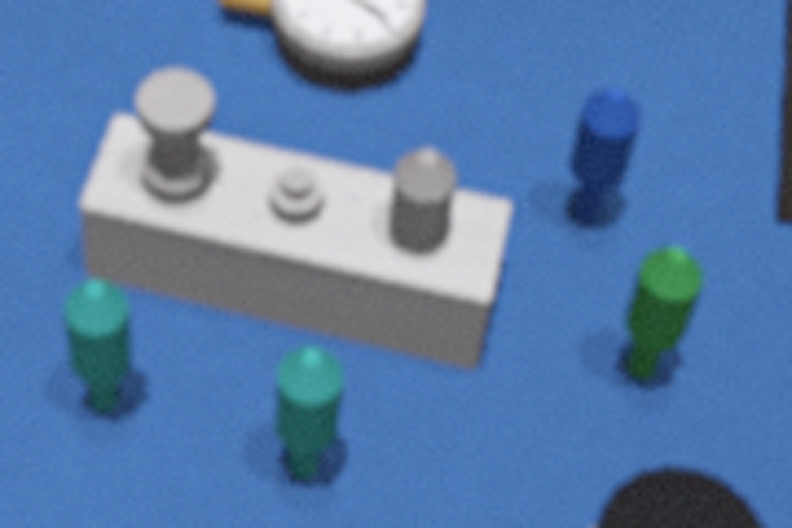

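View pics/c2.png

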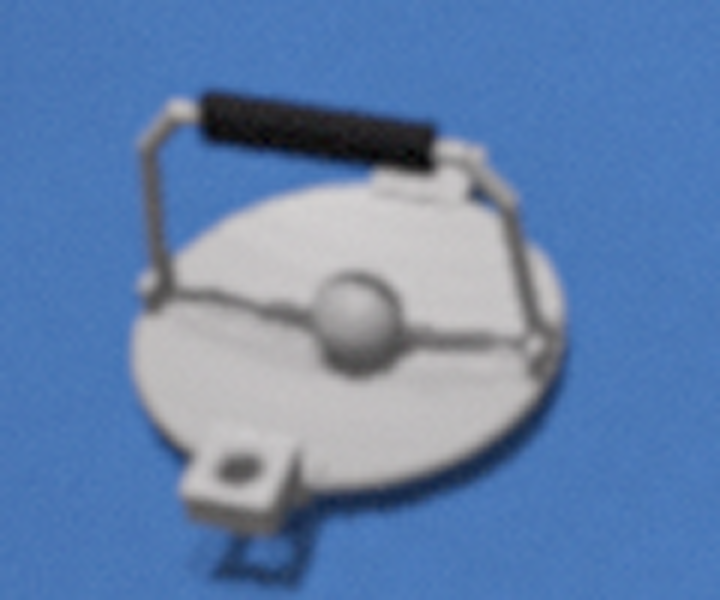

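```bash
python3 - <<'E'
from h import *
p,d,v,K=load('scene0'); X=cloud('scene0')
print('poppet tip',plane([(377.3,283.6)],.091,v,K))
hs=cv2.cvtColor(p,cv2.COLOR_RGB2HSV)
# poppet cloud: points z>.05 near
P=X.reshape(-1,3)
m=(P[:,2]>.055)&(P[:,2]<.095)&(abs(P[:,0]-.635)<.03)&(abs(P[:,1]-.063)<.02)
Q=P[m]; print('pop',m.sum(),Q.min(0),Q.max(0),np.median(Q,0))
# dish grip
sub=np.zeros((480,640),np.uint8); sub[170:195,225:290]=1
g=(hs[...,2]<70)&(sub>0); 
Q=X[g]; Q=Q[(Q[:,2]>.08)]; print('grip',len(Q),Q.mean(0)); 
rect=cv2.minAreaRect(np.argwhere(g)[:,::-1].astype(np.float32)); print(rect)
a,b=Q[Q[:,1]<np.percentile(Q[:,1],10)].mean(0),Q[Q[:,1]>np.percentile(Q[:,1],90)].mean(0); print(a,b)
print('grip pl',plane([rect[0]],.104,v,K))
print('eye',plane([(239.8,237.6)],.042,v,K))
# dish rim
m=(hs[...,1]<70); sub[:]=0; sub[150:262,205:305]=1
m=(m&(sub>0)).astype(np.uint8)
cs,_=cv2.findContours(m,cv2.RETR_EXTERNAL,cv2.CHAIN_APPROX_NONE); c=max(cs,key=cv2.contourArea)
Pz=plane(c[:,0,:],.017,v,K)
r=np.hypot(*(Pz[:,:2]-[.47,-.2]).T)
print(Pz.min(0),Pz.max(0))
# floor cloud between: dish points z 0.006..0.02
D=P[(P[:,2]>.005)&(P[:,2]<.03)&(abs(P[:,0]-.47)<.1)&(abs(P[:,1]+.2)<.1)]
print(D.min(0),D.max(0),D.mean(0))
# mat
m=((hs[...,2]<60)).astype(np.uint8); m[:220]=0; m[325:]=0; m[:,:445]=0; m[:,575:]=0
cs,_=cv2.findContours(m,cv2.RETR_EXTERNAL,cv2.CHAIN_APPROX_NONE); c=max(cs,key=cv2.contourArea)
Pm=plane(c[:,0,:],.004,v,K)[:,:2].astype(np.float32)
print('mat',cv2.minAreaRect(Pm),cv2.boxPoints(cv2.minAreaRect(Pm)))
# block top
B=P[(abs(P[:,2]-.046)<.004)&(abs(P[:,0]-.63)<.05)&(abs(P[:,1]-.02)<.1)]
print('kit',cv2.minAreaRect(B[:,:2].astype(np.float32)))
E
```

```text
poppet tip [[0.62498286 0.06184882 0.091     ]]
pop 263 [0.62317844 0.05062982 0.05526756] [0.64033227 0.07257656 0.09099655] [0.63497539 0.06237396 0.07841808]
grip 277 [ 0.46679555 -0.20462929  0.10358397]
((252.4421844482422, 181.87570190429688), (38.24238586425781, 7.374773979187012), 8.746162414550781)
[ 0.46819885 -0.23831364  0.10353108] [ 0.46498326 -0.1715269   0.10353989]
grip pl [[ 0.46749024 -0.20444607  0.104     ]]
eye [[ 0.55307409 -0.20210318  0.042     ]]
[ 0.3599298  -0.31639241  0.017     ] [ 0.55728746 -0.13405115  0.017     ]
[ 0.37902887 -0.27596163  0.00500131] [ 0.56755288 -0.13610758  0.02997417] [ 0.46091535 -0.2084997   0.01241677]
mat ((0.46390026807785034, 0.2776469588279724), (0.17358015477657318, 0.17412246763706207), 2.1975908279418945) [[0.3738356  0.36131614]
 [0.38051245 0.18732171]
 [0.553965   0.19397777]
 [0.54728806 0.3679722 ]]
kit ((0.6252944469451904, 0.031181536614894867), (0.06606931984424591, 0.18318530917167664), 7.792927265167236)
```

Candidates: spool (319,280), plunger (347,293) and the cone-nosed bright steel part (376,290). The blue (417,285), green (430,320) and turquoise (303,328), (350,343) parts are the look-alikes. The crop confirms (376,290) as the poppet, at about (0.627, 0.062). The dish is at about (0.467,-0.204) with its eye at (0.553,-0.202). The mat is at (0.464,0.278).

Next I'll go above the poppet.

```bash
cat >> h.py <<'E'
from scipy.spatial.transform import Rotation as Ro
def st():
    from rig import ctrl
    return ctrl.read_state()
def pose(s=None):
    s=s or st(); w,x,y,z=s['orientation']; return s['eef_pos'],Ro.from_quat([x,y,z,w])
def down(yaw):
    a=np.deg2rad(yaw); x=np.array([np.cos(a),np.sin(a),0]); z=np.array([0,0,-1.]); return Ro.from_matrix(np.c_[x,np.cross(z,x),z])
def go(p,yaw):
    s=st(); e,R=pose(s); x=R.apply([1,0,0])
    t=down(yaw); rv=(R.inv()*t).as_rotvec(degrees=True)/30
    print('t',round(s['time_s'],2),'pos',e.round(4),'yaw',np.rad2deg(np.arctan2(x[1],x[0])).round(2),'tilt',(np.rad2deg(R.apply([0,0,1])[:2])).round(2),'F',s['contact_force'].round(1),'op',round(s['opening'],4),'j6',s['joint_pos'][5].round(2))
    print('  offset',R.inv().apply(np.array(p)-e).round(3)*10,'ang',rv.round(3))
E
python3 -c "
from h import *
go([.627,.062,.25],0)"
python3 -m crank '[{"hand":1,"offset":[-0.4,0.7,-0.1],"angular":[0,0,0.3]},{"hand":1,"offset":[-0.6,1,-0.2],"angular":[0,0,0.6]},{"hand":1,"offset":[-0.6,1,-0.2],"angular":[0,0,1]},{"hand":1,"offset":[-0.6,1,-0.2],"angular":[0,0,1]}]'
python3 -c "
from h import *
go([.627,.062,.25],0)"
```

```text
t 0.15 pos [0.2934 0.5794 0.2303] yaw 63.14 tilt [-0.05 -0.08] F [0.7 0.9 0.3] op 0.0853 j6 -0.08
  offset [-3.11  5.31 -0.19] ang [1.000e-03 3.000e-03 2.105e+00]
time_s: 0.55
eef_pos: [0.3574, 0.4792, 0.2521]
orientation: [-0.0, 0.96, 0.282, 0.001]
contact_force: [-0.6, 0.4, -0.2]
opening: 0.0851
t 0.55 pos [0.3574 0.4792 0.2521] yaw 32.7 tilt [0.07 0.02] F [-0.6  0.4 -0.2] op 0.0851 j6 0.27
  offset [0.01 4.97 0.02] ang [-0.    -0.002  1.09 ]
```

```bash
python3 -m crank '[{"hand":1,"offset":[0,0.5,0],"angular":[0,0,0]},{"hand":1,"offset":[0,1,0],"angular":[0,0,0]}]' >/dev/null;python3 -m crank '[{"hand":1,"offset":[0,0.5,0],"angular":[0,0,0]},{"hand":1,"offset":[0,1,0],"angular":[0,0,0]}]' >/dev/null
python3 -m crank '[{"hand":1,"offset":[0,0.5,0],"angular":[0,0,0.25]},{"hand":1,"offset":[0,1,0],"angular":[0,0,0.5]},{"hand":1,"offset":[0,1,0],"angular":[0,0,0.75]},{"hand":1,"offset":[0,1,0],"angular":[0,0,1]},{"hand":1,"offset":[0,1,0],"angular":[0,0,1]}]' >/dev/null
python3 -c "
from h import *
go([.627,.062,.25],0)"
```

```text
t 1.45 pos [0.5199 0.2292 0.2509] yaw 3.09 tilt [-0.04 -0.01] F [-0.4 -0.2 -0.3] op 0.0857 j6 0.27
  offset [0.98 1.73 0.01] ang [0.    0.001 0.103]
```

```bash
python3 -m crank '[{"hand":1,"offset":[0.3,0.3,0],"angular":[0,0,0]},{"hand":1,"offset":[0.6,0.6,0],"angular":[0,0,0.1]},{"hand":1,"offset":[1,1,0],"angular":[0,0,0.1]}]' >/dev/null;python3 -m crank '[{"hand":0.2,"offset":[0,0.5,0],"angular":[0,0,0]},{"hand":0.2,"offset":[0,1,0],"angular":[0,0,0]},{"hand":0.2,"offset":[0,1,0],"angular":[0,0,0]}]' >/dev/null
python3 -m crank '[{"hand":0.2,"offset":[0,0.3,0],"angular":[0,0,0]},{"hand":0.2,"offset":[0,0.3,0],"angular":[0,0,0]},{"hand":0.2,"offset":[0,0.3,0],"angular":[0,0,0]}]' >/dev/null
python3 -c "
from h import *
go([.627,.062,.25],0)
snap('wrist','w1')
print(cloud('w1')[100:470:60,320].round(3))
_,_,v,K=load('w1'); print(-v[:3,:3].T@v[:3,3]); print(proj([.627,.062,.091],v,K))"
```

```text
t 2.35 pos [0.6204 0.0107 0.2512] yaw 0.23 tilt [-0.01  0.04] F [0.6 0.3 0.6] op 0.0511 j6 -0.07
  offset [ 0.07 -0.51  0.01] ang [-0.001  0.     0.008]
[[ 0.617  0.111  0.001]
 [ 0.618  0.06   0.081]
 [ 0.618 -0.001  0.046]
 [ 0.617 -0.084  0.001]
 [ 0.618 -0.164  0.   ]
 [ 0.618 -0.253  0.001]
 [ 0.619  0.024  0.336]]
[0.61965505 0.0890241  0.39450778]
[[331.37783496 158.63520183]]
```

View pics/w1.png

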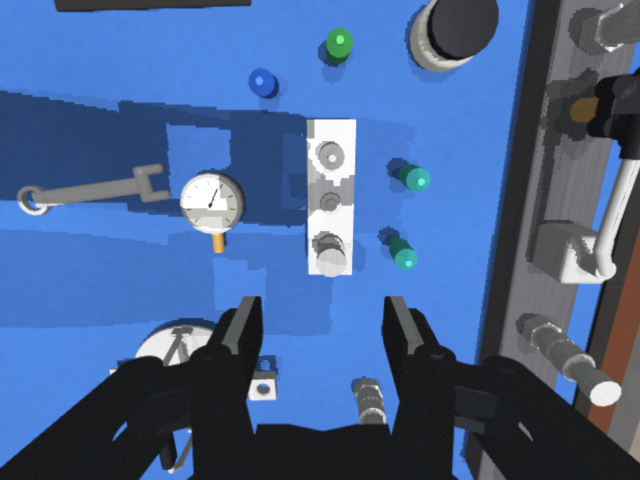

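```bash
python3 - <<'E'
from h import *
p,d,v,K=load('w1')
crop(p,290,110,370,180,7,'w1a'); crop(p,235,340,295,410,7,'w1b')
X=cloud('w1').reshape(-1,3)
m=(X[:,2]>.055)&(X[:,2]<.1)&(abs(X[:,0]-.627)<.03)&(abs(X[:,1]-.062)<.02)
Q=X[m]; print(m.sum(),Q.min(0),Q.max(0),Q.mean(0))
Q=Q[Q[:,2]>.078]; print(len(Q),Q.mean(0),cv2.minEnclosingCircle(Q[:,:2].astype(np.float32)))
E
```

```text
558 [0.61675387 0.05163919 0.0563947 ] [0.63774407 0.07337099 0.09302766] [0.62719646 0.06349625 0.08481933]
531 [0.62736926 0.06310043 0.08570354] ((0.6275922060012817, 0.062462419271469116), 0.01093695405870676)
```

View pics/w1a.png

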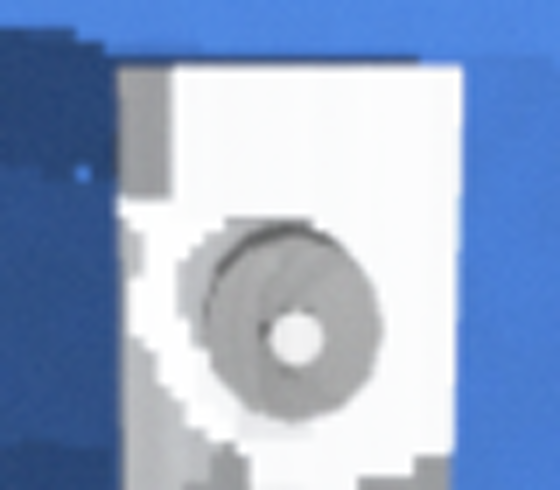

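View pics/w1b.png

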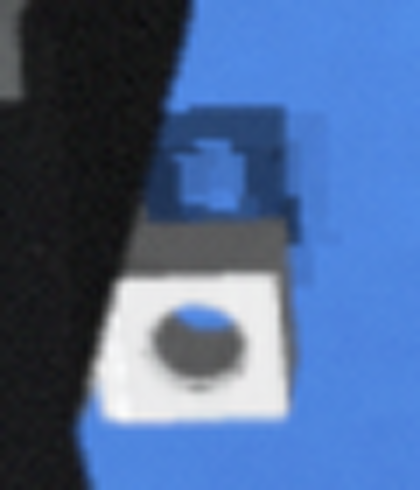

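```bash
python3 -m crank '[{"hand":0.2,"offset":[0.07,-0.3,0],"angular":[0,0,0]},{"hand":0.2,"offset":[0.07,-0.52,0],"angular":[0,0,0]},{"hand":0.2,"offset":[0.07,-0.52,0.4],"angular":[0,0,0]},{"hand":0.2,"offset":[0.07,-0.52,0.8],"angular":[0,0,0]},{"hand":0.2,"offset":[0.07,-0.52,1.0],"angular":[0,0,0]},{"hand":0.2,"offset":[0.07,-0.52,1.0],"angular":[0,0,0]}]' >/dev/null
python3 -c "
from h import *
go([.6275,.0625,.05],0)"
```

```text
t 3.0 pos [0.6244 0.0637 0.1465] yaw 0.3 tilt [-0.48  0.01] F [-1.  -0.6 -0. ] op 0.0511 j6 0.01
  offset [0.04 0.01 0.97] ang [-0.     0.016  0.01 ]
```

```bash
python3 -m crank '[{"hand":0.2,"offset":[0.01,0.01,0.3],"angular":[0,0,0]},{"hand":0.2,"offset":[0.01,0.01,0.3],"angular":[0,0,0]},{"hand":0.2,"offset":[0.01,0.01,0.3],"angular":[0,0,0]}]' >/dev/null
python3 -c "
from h import *
go([.6275,.0625,.05],0)"
```

```text
t 3.3 pos [0.6287 0.0617 0.1225] yaw 0.2 tilt [0.03 0.01] F [-0.1  0.2 -0.4] op 0.0512 j6 0.01
  offset [-0.01 -0.01  0.72] ang [-0.    -0.001  0.007]
```

```bash
python3 -m crank '[{"hand":0.2,"offset":[-0.01,-0.01,0.25],"angular":[0,0,0]},{"hand":0.2,"offset":[-0.01,-0.01,0.5],"angular":[0,0,0]},{"hand":0.2,"offset":[-0.01,-0.01,0.65],"angular":[0,0,0]},{"hand":0.2,"offset":[-0.01,-0.01,0.72],"angular":[0,0,0]},{"hand":0.2,"offset":[-0.01,-0.01,0.72],"angular":[0,0,0]},{"hand":0.2,"offset":[-0.01,-0.01,0.72],"angular":[0,0,0]}]' >/dev/null
python3 -c "
from h import *
go([.6275,.0625,.05],0)"
python3 -m crank '[{"hand":-1,"offset":[0,0,0],"angular":[0,0,0]},{"hand":-1,"offset":[0,0,0],"angular":[0,0,0]},{"hand":-1,"offset":[0,0,0],"angular":[0,0,0]},{"hand":-1,"offset":[0,0,0],"angular":[0,0,0]},{"hand":-1,"offset":[0,0,0],"angular":[0,0,0]},{"hand":-1,"offset":[0,0,0],"angular":[0,0,0]}]' 40
python3 -c "
from h import *
go([.6275,.0625,.05],0)"

```

```text
t 3.9 pos [0.6285 0.062  0.0508] yaw 0.14 tilt [0.12 0.  ] F [-0.3 -0.7  0.4] op 0.0513 j6 0.01
  offset [-0.01 -0.    0.01] ang [-0.    -0.004  0.005]
time_s: 4.5
eef_pos: [0.6283, 0.062, 0.0507]
orientation: [0.0, 1.0, 0.001, 0.001]
contact_force: [-1.0, -0.4, 5.7]
opening: 0.0206
t 4.5 pos [0.6283 0.062  0.0507] yaw 0.14 tilt [ 0.11 -0.  ] F [-1.  -0.4  5.7] op 0.0206 j6 0.01
  offset [-0.01 -0.01  0.01] ang [ 0.    -0.004  0.005]
```

```bash
python3 -m crank '[{"hand":-1,"offset":[0,0,-0.15],"angular":[0,0,0]},{"hand":-1,"offset":[0,0,-0.4],"angular":[0,0,0]},{"hand":-1,"offset":[0,0,-0.8],"angular":[0,0,0]},{"hand":-1,"offset":[0,0,-1],"angular":[0,0,0]},{"hand":-1,"offset":[0,0,-1],"angular":[0,0,0]},{"hand":-1,"offset":[0,0,-1],"angular":[0,0,0]}]' 
python3 -c "
from h import *
go([.554,-.202,.15],0)
snap('wrist','w2'); snap('scene','s2')
p,d,v,K=load('s2'); crop(p,220,150,440,330,3.6,'s2c')"

```

```text
time_s: 5.1
eef_pos: [0.627, 0.062, 0.149]
orientation: [0.0, 1.0, 0.001, -0.0]
contact_force: [-0.2, 0.5, -1.4]
opening: 0.0209
t 5.1 pos [0.627 0.062 0.149] yaw 0.14 tilt [-0.02 -0.  ] F [-0.2  0.5 -1.4] op 0.0209 j6 0.01
  offset [-0.74  2.64 -0.01] ang [0.    0.001 0.005]
```

View pics/w2.png

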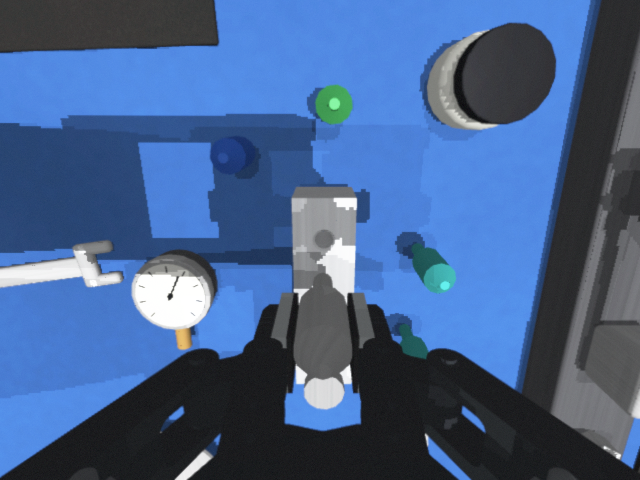

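View pics/s2c.png

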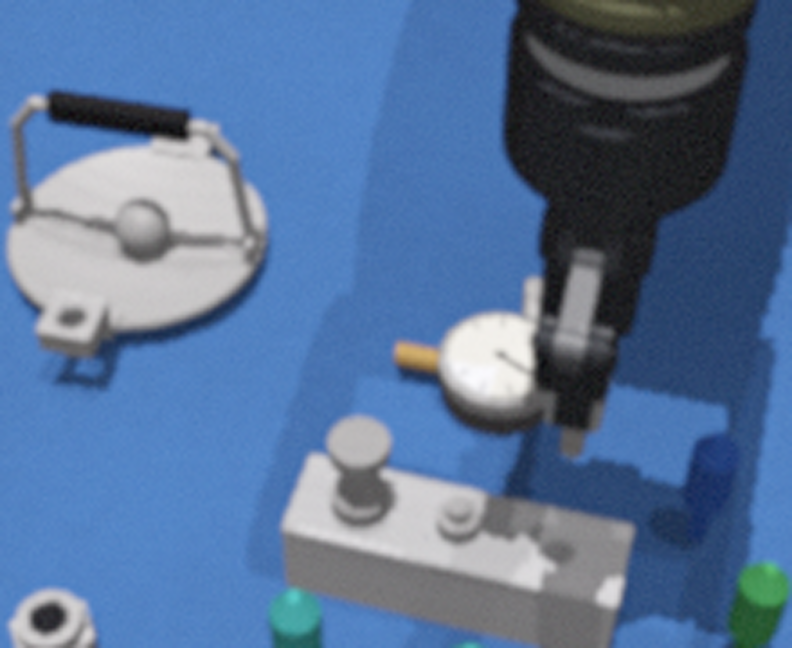

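```bash
python3 - <<'E'
from h import *
p,d,v,K=load('w1')
print(plane([(263.3,389.6)],.042,v,K))
p,d,v,K=load('s2')
print(plane([(220+72/3.6,150+318/3.6)],.042,v,K))
go([.60,-.27,.17],0)
E
python3 -m crank '[{"hand":-1,"offset":[-0.05,0.3,-0.1],"angular":[0,0,0]},{"hand":-1,"offset":[-0.1,0.7,-0.2],"angular":[0,0,0]},{"hand":-1,"offset":[-0.1,1,-0.2],"angular":[0,0,0]}]'  >/dev/null
python3 -m crank '[{"hand":-1,"offset":[-0.05,0.5,0],"angular":[0,0,0]},{"hand":-1,"offset":[-0.1,1,0],"angular":[0,0,0]}]' >/dev/null
python3 -m crank '[{"hand":-1,"offset":[-0.05,0.5,0],"angular":[0,0,0]},{"hand":-1,"offset":[-0.1,1,0],"angular":[0,0,0]},{"hand":-1,"offset":[-0.1,1,0],"angular":[0,0,0]},{"hand":-1,"offset":[-0.1,1,0],"angular":[0,0,0]}]' >/dev/null
python3 -c "
from h import *
go([.554,-.202,.15],0)
snap('wrist','w3')"
```

```text
[[ 0.55271749 -0.2031051   0.042     ]]
[[ 0.55466486 -0.20100863  0.042     ]]
t 5.2 pos [0.6259 0.062  0.1469] yaw 0.14 tilt [-0.23 -0.01] F [-0.6 -0.3 -0.2] op 0.0208 j6 0.01
  offset [-0.27  3.32 -0.23] ang [0.    0.008 0.005]
t 6.1 pos [ 0.5969 -0.2383  0.1669] yaw -0.01 tilt [-0.2   0.12] F [ 0.6  0.2 -1.4] op 0.0211 j6 -0.46
  offset [-0.43 -0.36  0.17] ang [-0.004  0.007 -0.   ]
```

View pics/w3.png

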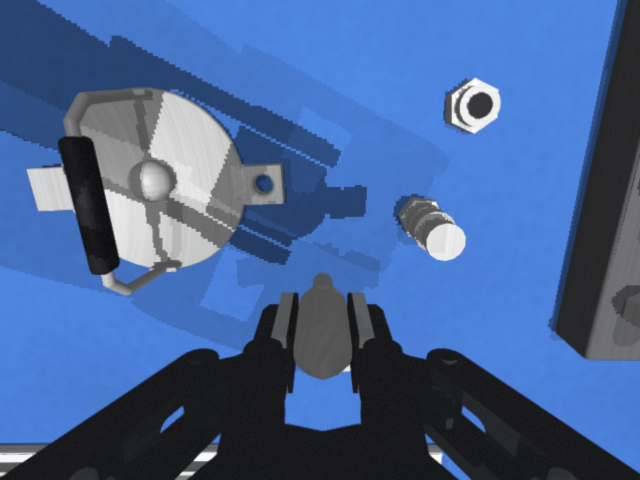

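```bash
python3 - <<'E'
from h import *
p,d,v,K=load('w3'); crop(p,225,150,305,215,9,'w3a')
X=cloud('w3')
g=p[...].astype(int)
B=X[150:220,235:295].reshape(-1,3); B=B[abs(B[:,2]-.042)<.005]; r=cv2.minAreaRect(B[:,:2].astype(np.float32)); print('boss',len(B),B.mean(0),r,cv2.boxPoints(r))
hs=cv2.cvtColor(p,cv2.COLOR_RGB2HSV)
m=(hs[...,2]<60); m[:130]=0;m[280:]=0;m[:,:55]=0;m[:,125:]=0
Q=X[m]; Q=Q[(Q[:,2]>.09)]; r=cv2.minAreaRect(Q[:,:2].astype(np.float32)); print('grip',len(Q),Q.mean(0),r)
# ball
Q=X[150:205,130:180].reshape(-1,3); Q=Q[Q[:,2]>.02]; print('ball',len(Q),Q.max(0),Q.min(0),Q.mean(0))
# stem end visible
for vv in range(270,330,6): print(vv,X[vv,322].round(4))
Q=X[250:380,260:390].reshape(-1,3); Q=Q[(Q[:,2]>.1)&(abs(Q[:,0]-.597)<.012)&(abs(Q[:,1]+.238)<.02)]; print(Q.min(0),Q.max(0),Q.mean(0))
E
```

```text
boss 1369 [ 0.5510267  -0.20212473  0.04239029] ((0.5509819984436035, -0.20256617665290833), (0.030698467046022415, 0.028278501704335213), 2.3431236743927) [[ 0.53506756 -0.18906628]
 [ 0.53622365 -0.21732114]
 [ 0.56689644 -0.21606608]
 [ 0.56574035 -0.18781121]]
grip 4379 [ 0.46526726 -0.20308459  0.10613024] ((0.4634310305118561, -0.20564484596252441), (0.012320494279265404, 0.07795917987823486), 2.5373008251190186)
ball 1431 [ 0.47844273 -0.18711366  0.03987506] [ 0.44959103 -0.21791896  0.0201298 ] [ 0.4663477  -0.20133854  0.0325758 ]
270 [ 0.5954 -0.286   0.0007]
276 [ 0.5961 -0.2325  0.1403]
282 [ 0.5961 -0.2328  0.1469]
288 [ 0.5962 -0.2262  0.1679]
294 [ 0.5962 -0.2271  0.1719]
300 [ 0.5962 -0.2268  0.178 ]
306 [ 0.5963 -0.2267  0.1831]
312 [ 0.5963 -0.2265  0.1882]
318 [ 0.5963 -0.227   0.1918]
324 [ 0.5963 -0.2268  0.1962]
[ 0.58500335 -0.24836163  0.13395876] [ 0.60899818 -0.22004129  0.2339939 ] [ 0.59727101 -0.23170927  0.19266761]
```

View pics/w3a.png

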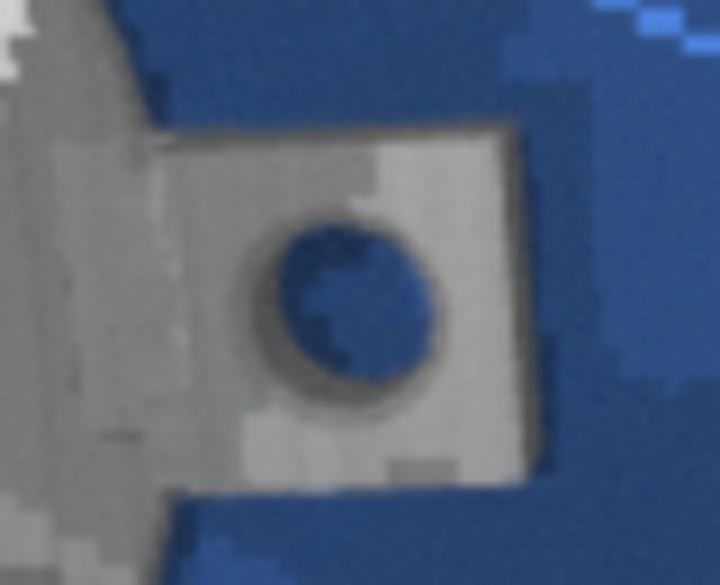

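```bash
python3 - <<'E'
from h import *
p,d,v,K=load('w3')
e=plane([(262.9,184.8)],.042,v,K)[0]; print(e)
# corners of boss top right edge
print(plane([(225+512/9,150+125/9),(225+530/9,150+484/9),(225+155/9,150+148/9)],.042,v,K))
go([e[0],e[1],.125],0)
go([e[0],e[1],.047],0)
E
```

```text
[ 0.55257714 -0.20236127  0.042     ]
[[ 0.566939   -0.18735921  0.042     ]
 [ 0.56743216 -0.21642509  0.042     ]
 [ 0.53837873 -0.18917582  0.042     ]]
t 6.15 pos [ 0.5972 -0.2372  0.1672] yaw 0.09 tilt [-0.18  0.12] F [ 0.4  1.3 -0.6] op 0.0208 j6 -0.46
  offset [-0.44 -0.35  0.42] ang [-0.004  0.006  0.003]
t 6.15 pos [ 0.5972 -0.2372  0.1672] yaw 0.09 tilt [-0.18  0.12] F [ 0.4  1.3 -0.6] op 0.0208 j6 -0.46
  offset [-0.44 -0.35  1.2 ] ang [-0.004  0.006  0.003]
```

```bash
python3 -m crank '[{"hand":-1,"offset":[-0.2,-0.16,0.2],"angular":[0,0,0]},{"hand":-1,"offset":[-0.44,-0.35,0.4],"angular":[0,0,0]},{"hand":-1,"offset":[-0.44,-0.35,0.6],"angular":[0,0,0]},{"hand":-1,"offset":[-0.44,-0.35,0.78],"angular":[0,0,0]},{"hand":-1,"offset":[-0.44,-0.35,0.78],"angular":[0,0,0]},{"hand":-1,"offset":[-0.44,-0.35,0.78],"angular":[0,0,0]}]'  >/dev/null
python3 -c "
from h import *
go([.553,-.2022,.0465],0)
snap('wrist','w4');snap('scene','s4');snap('side','d4')
p,d,v,K=load('w4'); crop(p,220,230,420,380,4,'w4c')
p,d,v,K=load('d4'); crop(p,320,120,480,240,5,'d4c')
p,d,v,K=load('s4'); crop(p,190,160,310,250,6.6,'s4c')"
```

```text
t 6.75 pos [ 0.554  -0.2013  0.0909] yaw 0.24 tilt [-0.07  0.04] F [ 0.1 -0.4 -0.5] op 0.021 j6 -0.44
  offset [-0.01  0.01  0.44] ang [-0.001  0.002  0.008]
```

View pics/w4c.png

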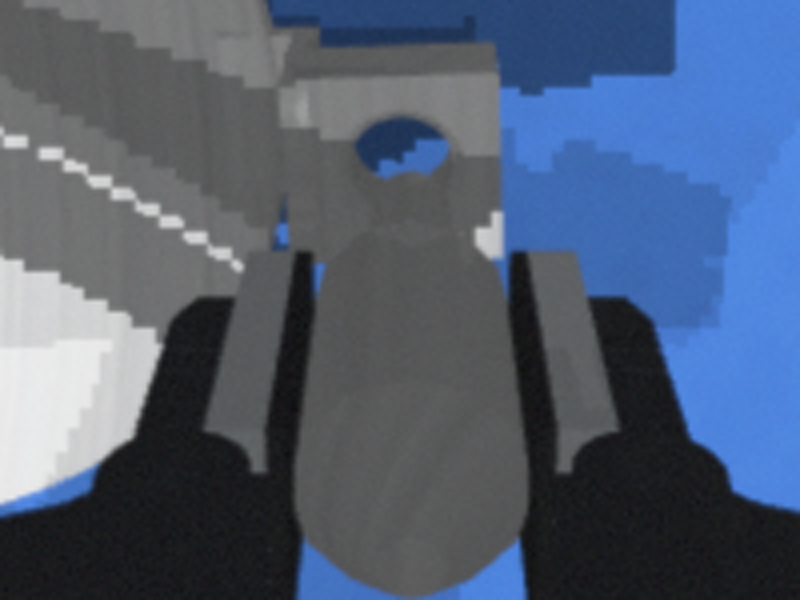

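View pics/d4c.png

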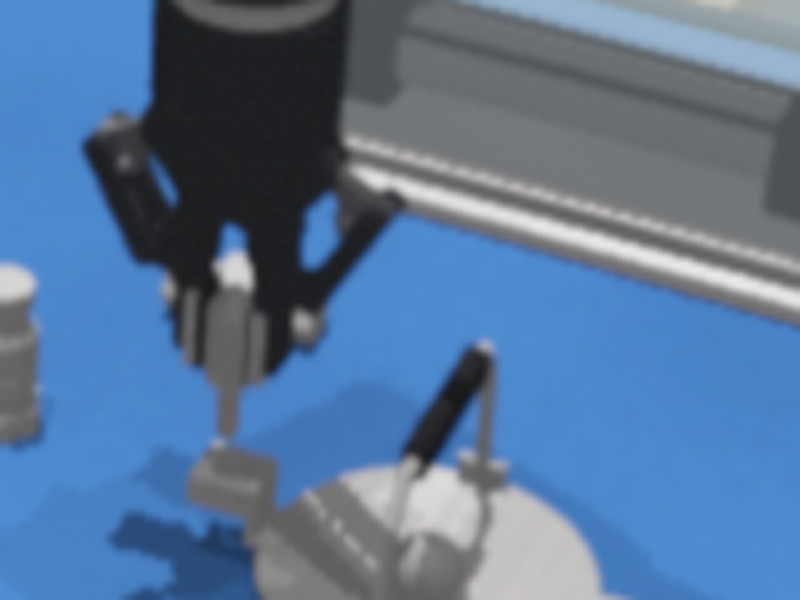

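View pics/s4c.png

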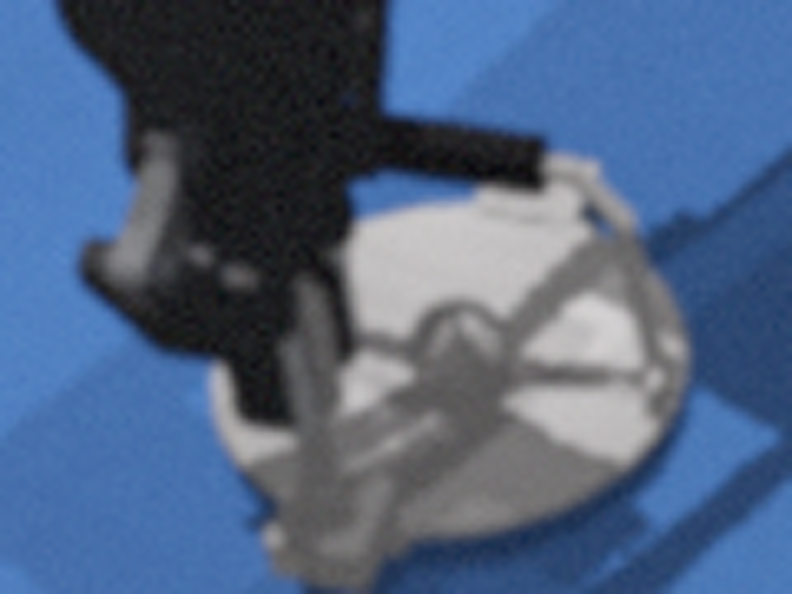

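```bash
python3 -m crank '[{"hand":-1,"offset":[-0.01,0.01,0],"angular":[0,0,0]},{"hand":-1,"offset":[-0.01,0.01,0.06],"angular":[0,0,0]},{"hand":-1,"offset":[-0.01,0.01,0.12],"angular":[0,0,0]},{"hand":-1,"offset":[-0.01,0.01,0.18],"angular":[0,0,0]},{"hand":-1,"offset":[-0.01,0.01,0.22],"angular":[0,0,0]},{"hand":-1,"offset":[-0.01,0.01,0.22],"angular":[0,0,0]}]'
python3 -c "
from h import *
go([.553,-.2022,.0465],0)
snap('wrist','w5')
p,d,v,K=load('w5'); crop(p,220,230,420,380,4,'w5c')"
```

```text
time_s: 7.5
eef_pos: [0.5524, -0.2034, 0.068]
orientation: [-0.0, 1.0, 0.001, -0.001]
contact_force: [0.6, 0.3, -0.9]
opening: 0.0208
t 7.5 pos [ 0.5524 -0.2034  0.068 ] yaw 0.13 tilt [-0.11  0.06] F [ 0.6  0.3 -0.9] op 0.0208 j6 -0.45
  offset [ 0.01 -0.01  0.22] ang [-0.002  0.004  0.004]
```

View pics/w5c.png

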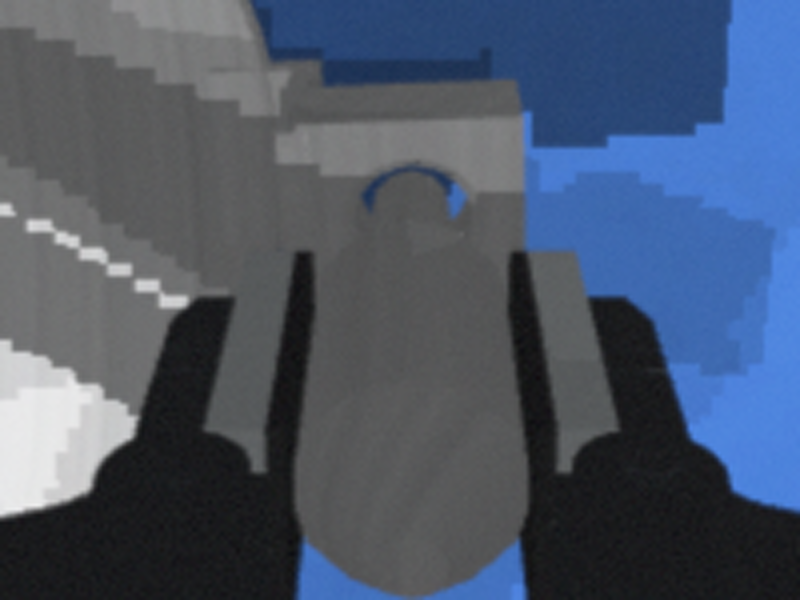

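```bash
python3 -m crank '[{"hand":-1,"offset":[0,-0.01,0.05],"angular":[0,0,0]},{"hand":-1,"offset":[0,-0.01,0.1],"angular":[0,0,0]},{"hand":-1,"offset":[0,-0.01,0.15],"angular":[0,0,0]},{"hand":-1,"offset":[0,-0.01,0.19],"angular":[0,0,0]},{"hand":-1,"offset":[0,-0.01,0.19],"angular":[0,0,0]},{"hand":-1,"offset":[0,-0.01,0.19],"angular":[0,0,0]}]'
python3 -c "
from h import *
go([.553,-.2022,.0465],0)
snap('wrist','w6')
p,d,v,K=load('w6'); crop(p,220,230,420,380,4,'w6c')"
```

```text
time_s: 8.15
eef_pos: [0.5531, -0.2027, 0.0502]
orientation: [-0.0, 1.0, 0.001, -0.0]
contact_force: [-0.5, -0.7, -1.1]
opening: 0.0204
t 8.15 pos [ 0.5531 -0.2027  0.0502] yaw 0.14 tilt [-0.01  0.01] F [-0.5 -0.7 -1.1] op 0.0204 j6 -0.44
  offset [-0.   -0.    0.04] ang [-0.     0.     0.005]
```

View pics/w6c.png

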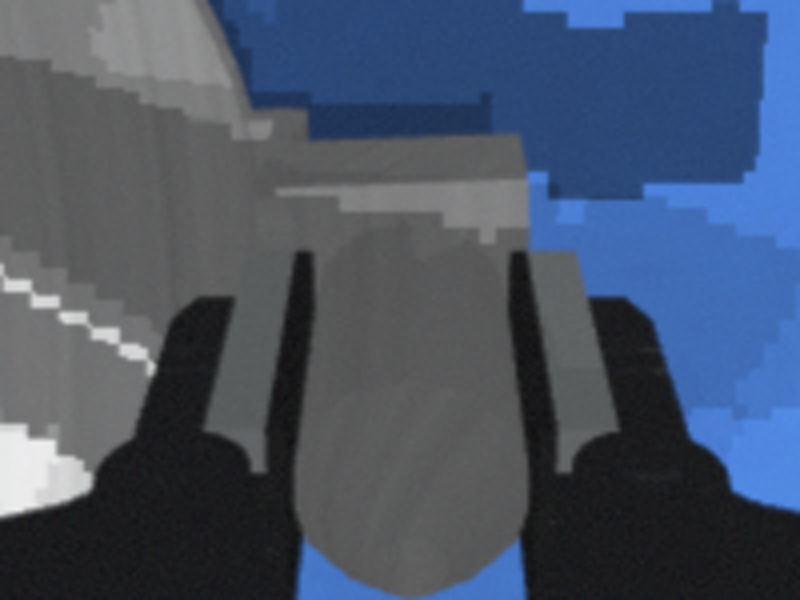

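```bash
python3 -m crank '[{"hand":-1,"offset":[0,0,0.015],"angular":[0,0,0]},{"hand":-1,"offset":[0,0,0.025],"angular":[0,0,0]},{"hand":-1,"offset":[0,0,0.03],"angular":[0,0,0]},{"hand":-1,"offset":[0,0,0.03],"angular":[0,0,0]}]'
python3 -m crank '[{"hand":-1,"offset":[0,0,0.01],"angular":[0,0,0]},{"hand":-1,"offset":[0,0,0.01],"angular":[0,0,0]},{"hand":-1,"offset":[0,0,0.01],"angular":[0,0,0]}]'
```

```text
time_s: 8.6
eef_pos: [0.5531, -0.2027, 0.0472]
orientation: [-0.0, 1.0, 0.001, -0.0]
contact_force: [0.0, 0.7, -0.8]
opening: 0.0206
time_s: 8.9
eef_pos: [0.5533, -0.2028, 0.0467]
orientation: [0.0, 1.0, 0.001, 0.0]
contact_force: [-0.7, 0.1, 1.4]
opening: 0.0208
```

```bash
python3 -m crank '[{"hand":-1,"offset":[0,0,0.005],"angular":[0,0,0]},{"hand":-0.3,"offset":[0,0,0.005],"angular":[0,0,0]},{"hand":-0.1,"offset":[0,0,0.005],"angular":[0,0,0]},{"hand":-0.1,"offset":[0,0,0.005],"angular":[0,0,0]},{"hand":-0.1,"offset":[0,0,0.005],"angular":[0,0,0]}]'
python3 -m crank '[{"hand":-0.1,"offset":[0,0,-0.3],"angular":[0,0,0]},{"hand":-0.1,"offset":[0,0,-0.7],"angular":[0,0,0]},{"hand":-0.1,"offset":[0,0,-1],"angular":[0,0,0]},{"hand":-0.1,"offset":[0,0,-1],"angular":[0,0,0]}]'
python3 -m crank '[{"hand":-0.1,"offset":[0,0.3,-0.5],"angular":[0,0,0]},{"hand":-0.1,"offset":[-0.3,0.6,-0.5],"angular":[0,0,0]},{"hand":-0.1,"offset":[-0.3,0.6,-0.5],"angular":[0,0,0]},{"hand":-0.1,"offset":[-0.3,0.6,-0.5],"angular":[0,0,0]}]'
python3 -c "
from h import *
go([.466,-.205,.2],2.4)
snap('wrist','w7');snap('side','d7');snap('scene','s7')
p,d,v,K=load('d7'); crop(p,320,120,480,240,5,'d7c')"
```

```text
time_s: 9.4
eef_pos: [0.553, -0.2027, 0.0456]
orientation: [-0.0, 1.0, 0.001, -0.0]
contact_force: [-0.1, 0.3, 0.0]
opening: 0.0382
time_s: 9.8
eef_pos: [0.5563, -0.2042, 0.152]
orientation: [0.002, 1.0, 0.001, 0.005]
contact_force: [0.3, -0.1, 0.9]
opening: 0.0382
time_s: 10.2
eef_pos: [0.5226, -0.2632, 0.195]
orientation: [-0.0, 1.0, 0.0, -0.0]
contact_force: [0.3, 0.4, -0.3]
opening: 0.0383
t 10.2 pos [ 0.5226 -0.2632  0.195 ] yaw 0.03 tilt [-0.04  0.05] F [ 0.3  0.4 -0.3] op 0.0383 j6 -0.56
  offset [-0.57 -0.58 -0.05] ang [-0.002  0.001 -0.079]
```

View pics/w7.png

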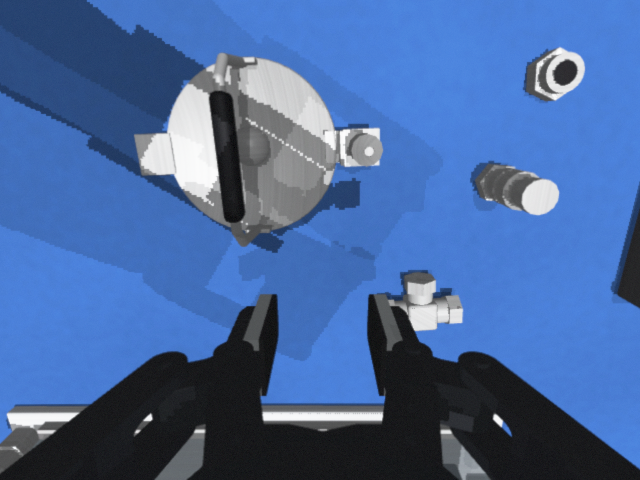

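View pics/d7c.png

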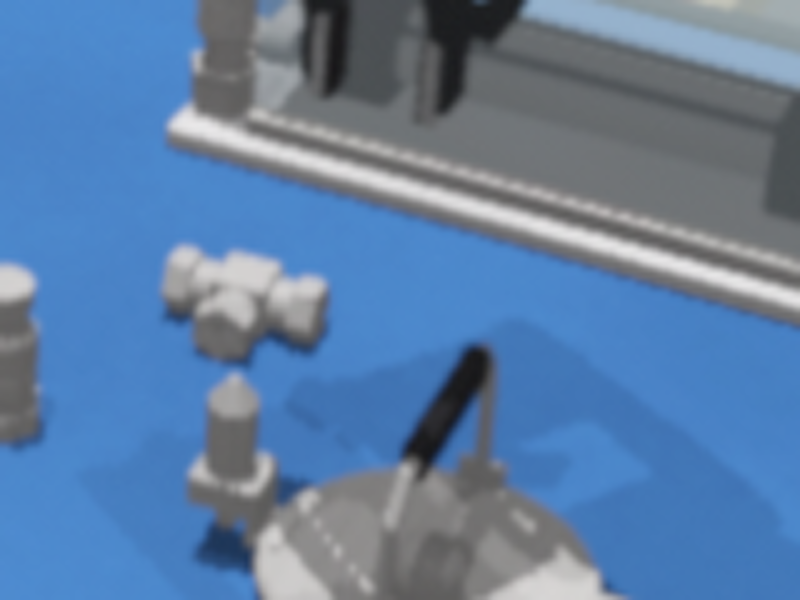

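```bash
python3 - <<'E'
from h import *
p,d,v,K=load('w7'); X=cloud('w7')
Q=X[125:175,335:390].reshape(-1,3); T=Q[Q[:,2]>.07]; print('pop top',len(T),T.mean(0),np.sort(T[:,2])[-8:],cv2.minEnclosingCircle(T[:,:2].astype(np.float32)))
hs=cv2.cvtColor(p,cv2.COLOR_RGB2HSV)
m=(hs[...,2]<60).astype(np.uint8); m[:80]=0;m[228:]=0;m[:,:200]=0;m[:,247:]=0
Q=X[m>0]; Q=Q[Q[:,2]>.105]; r=cv2.minAreaRect(Q[:,:2].astype(np.float32)); print('grip top',len(Q),Q.mean(0),r)
Q=X[120:175,240:275].reshape(-1,3); Q=Q[(Q[:,2]>.02)&(Q[:,2]<.06)]; print('ball',len(Q),Q.mean(0),Q.max(0),Q.min(0))
# dish rim circle
g=(hs[...,1]<90)
B=X.reshape(-1,3); R=B[(abs(B[:,2]-.017)<.002)]; R=R[np.hypot(R[:,0]-.464,R[:,1]+.205)<.08]
R=R[np.hypot(R[:,0]-.464,R[:,1]+.205)>.06]
A=np.c_[2*R[:,:2],np.ones(len(R))]; s=np.linalg.lstsq(A,(R[:,:2]**2).sum(1),rcond=None)[0]; print('rim c',s[:2],np.sqrt(s[2]+s[0]**2+s[1]**2))
E
```

```text
pop top 801 [ 0.55188982 -0.20172153  0.08153741] [0.08873989 0.08877589 0.08882024 0.08882566 0.08883613 0.08894198
 0.08906033 0.08955079] ((0.552492618560791, -0.20247039198875427), 0.01100540068000555)
grip top 2367 [ 0.46331826 -0.20457204  0.10887668] ((0.46265390515327454, -0.20628784596920013), (0.011929656378924847, 0.079262875020504), 2.5046210289001465)
ball 996 [ 0.46634731 -0.20215546  0.0333886 ] [ 0.47787724 -0.18753152  0.0399397 ] [ 0.45347505 -0.2181443   0.02204812]
rim c [ 0.46263381 -0.20579323] 0.06641067894661315
```

Side view (crop): the head sits on the boss with the stem showing below it, at crop (235,440). The tip height is about 0.087–0.089 and the axis is at (0.5525,-0.2025), so the poppet is home. Now the dish handle.

```bash
python3 -c "
from h import *
go([.463,-.206,.14],2.5)"
python3 -m crank '[{"hand":-0.1,"offset":[-0.3,-0.3,0],"angular":[0,0,-0.04]},{"hand":-0.1,"offset":[-0.6,-0.57,0.2],"angular":[0,0,-0.08]},{"hand":-0.1,"offset":[-0.6,-0.57,0.5],"angular":[0,0,-0.08]},{"hand":-0.1,"offset":[-0.6,-0.57,0.5],"angular":[0,0,-0.08]},{"hand":-0.1,"offset":[-0.6,-0.57,0.5],"angular":[0,0,-0.08]}]'>/dev/null
python3 -c "
from h import *
go([.463,-.206,.081],2.5)
snap('wrist','w8')"
```

```text
t 10.35 pos [ 0.523  -0.2618  0.1942] yaw 0.18 tilt [-0.11  0.09] F [ 0.3 -0.3  0.1] op 0.0382 j6 -0.56
  offset [-0.6  -0.56  0.54] ang [-0.003  0.004 -0.077]
t 10.85 pos [ 0.4632 -0.2053  0.1454] yaw 2.6 tilt [-0.08  0.05] F [ 0.5 -0.8 -0.7] op 0.0382 j6 -0.57
  offset [-0.    0.01  0.64] ang [-0.002  0.003  0.003]
```

View pics/w8.png

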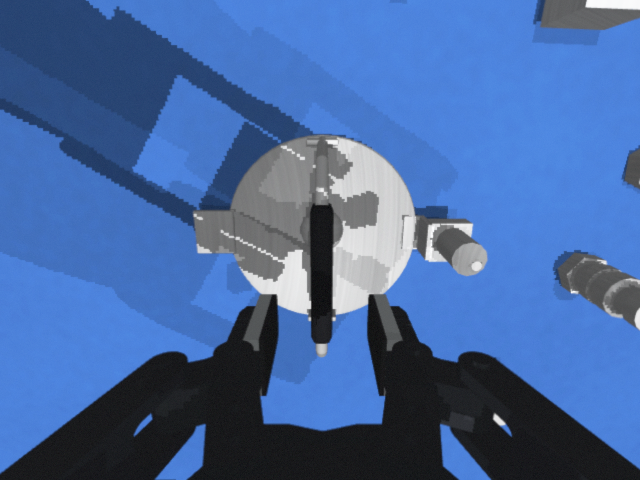

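```bash
python3 -m crank '[{"hand":-0.1,"offset":[0,0.01,0.2],"angular":[0,0,0]},{"hand":-0.1,"offset":[0,0.01,0.4],"angular":[0,0,0]},{"hand":-0.1,"offset":[0,0.01,0.55],"angular":[0,0,0]},{"hand":-0.1,"offset":[0,0.01,0.64],"angular":[0,0,0]},{"hand":-0.1,"offset":[0,0.01,0.64],"angular":[0,0,0]},{"hand":-0.2,"offset":[0,0.01,0.64],"angular":[0,0,0]}]'>/dev/null
python3 -c "
from h import *
go([.463,-.206,.081],2.5)"
python3 -m crank '[{"hand":-0.4,"offset":[0,0,0],"angular":[0,0,0]},{"hand":-0.5,"offset":[0,0,0],"angular":[0,0,0]},{"hand":-0.6,"offset":[0,0,0],"angular":[0,0,0]},{"hand":-0.65,"offset":[0,0,0],"angular":[0,0,0]},{"hand":-0.7,"offset":[0,0,0],"angular":[0,0,0]},{"hand":-0.75,"offset":[0,0,0],"angular":[0,0,0]},{"hand":-0.8,"offset":[0,0,0],"angular":[0,0,0]},{"hand":-1,"offset":[0,0,0],"angular":[0,0,0]}]' 20
python3 -m crank '[{"hand":-1,"offset":[0,0,0],"angular":[0,0,0]},{"hand":-1,"offset":[0,0,0],"angular":[0,0,0]},{"hand":-1,"offset":[0,0,0],"angular":[0,0,0]}]' 60
python3 -m crank '[{"hand":-1,"offset":[0,0,0],"angular":[0,0,0]},{"hand":-1,"offset":[0,0,0],"angular":[0,0,0]},{"hand":-1,"offset":[0,0,0],"angular":[0,0,0]}]' 110
python3 -c "
from h import *
go([.463,-.206,.081],2.5)
snap('wrist','w9');snap('scene','s9')"
```

```text
t 11.5 pos [ 0.4638 -0.2073  0.0825] yaw 2.54 tilt [ 0.05 -0.03] F [ 0.6 -0.1  0.7] op 0.0343 j6 -0.57
  offset [-0.01 -0.01  0.02] ang [ 0.001 -0.002  0.001]
time_s: 12.3
eef_pos: [0.4629, -0.207, 0.082]
orientation: [0.0, 1.0, 0.022, -0.0]
contact_force: [-4.1, -1.1, 3.3]
opening: 0.0115
time_s: 12.6
eef_pos: [0.463, -0.207, 0.0821]
orientation: [0.0, 1.0, 0.022, -0.0]
contact_force: [-5.2, -0.3, 5.2]
opening: 0.0109
time_s: 12.9
eef_pos: [0.4631, -0.207, 0.0823]
orientation: [0.0, 1.0, 0.022, -0.0]
contact_force: [-3.7, 0.0, 6.0]
opening: 0.0102
t 12.9 pos [ 0.4631 -0.207   0.0823] yaw 2.54 tilt [-0.03 -0.  ] F [-3.7  0.   6. ] op 0.0102 j6 -0.57
  offset [-0.   -0.01  0.01] ang [0.    0.001 0.001]
```

View pics/w9.png

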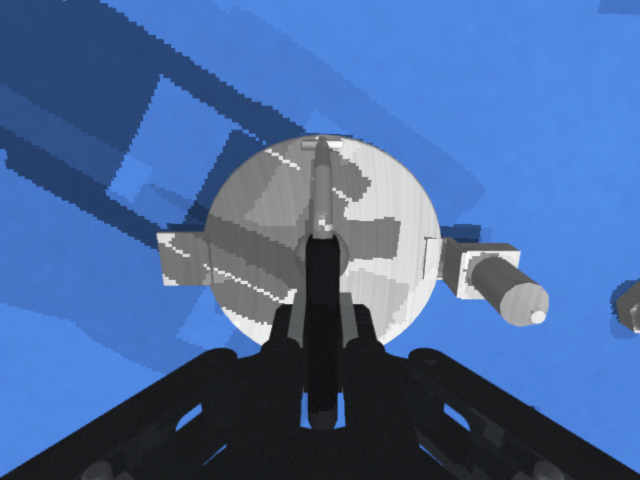

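```bash
python3 -m crank '[{"hand":-1,"offset":[0,0,-0.01],"angular":[0,0,0]},{"hand":-1,"offset":[0,0,-0.03],"angular":[0,0,0]},{"hand":-1,"offset":[0,0,-0.06],"angular":[0,0,0]},{"hand":-1,"offset":[0,0,-0.1],"angular":[0,0,0]},{"hand":-1,"offset":[0,0,-0.14],"angular":[0,0,0]},{"hand":-1,"offset":[0,0,-0.17],"angular":[0,0,0]},{"hand":-1,"offset":[0,0,-0.19],"angular":[0,0,0]},{"hand":-1,"offset":[0,0,-0.2],"angular":[0,0,0]}]'
python3 -m crank '[{"hand":-1,"offset":[0,0,0],"angular":[0,0,0]},{"hand":-1,"offset":[0,0,0],"angular":[0,0,0]}]'
cat >> h.py <<'E'
def tilt(name,u0=200,v0=130):
    # plane fit of the dish seen by wrist: boss top + tab region and ball position in tool frame
    pass
E
python3 -c "
from h import *
go([.463,-.206,.186],2.5)
snap('wrist','w10');snap('scene','s10');snap('side','d10')
p,d,v,K=load('s10'); crop(p,190,140,320,260,5,'s10c')
p,d,v,K=load('d10'); crop(p,320,120,480,260,4,'d10c')"
```

```text
time_s: 13.8
eef_pos: [0.4634, -0.207, 0.1022]
orientation: [0.0, 1.0, 0.022, 0.0]
contact_force: [-0.3, 0.1, -6.2]
opening: 0.0099
time_s: 14.0
eef_pos: [0.4631, -0.2069, 0.1017]
orientation: [-0.0, 1.0, 0.022, -0.0]
contact_force: [0.5, -1.0, -6.8]
opening: 0.0098
t 14.0 pos [ 0.4631 -0.2069  0.1017] yaw 2.54 tilt [-0.01  0.01] F [ 0.5 -1.  -6.8] op 0.0098 j6 -0.57
  offset [-0.   -0.01 -0.84] ang [-0.     0.     0.001]
```

View pics/w10.png

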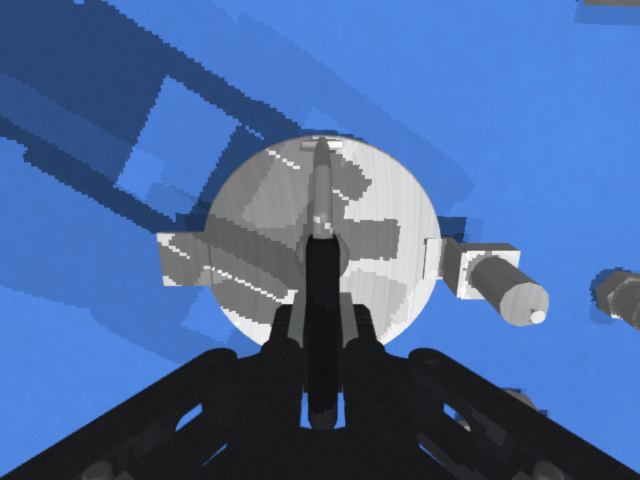

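View pics/d10c.png

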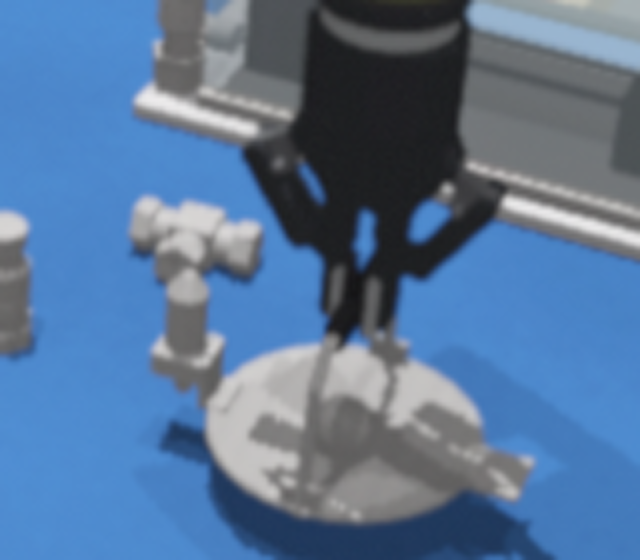

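View pics/s10c.png

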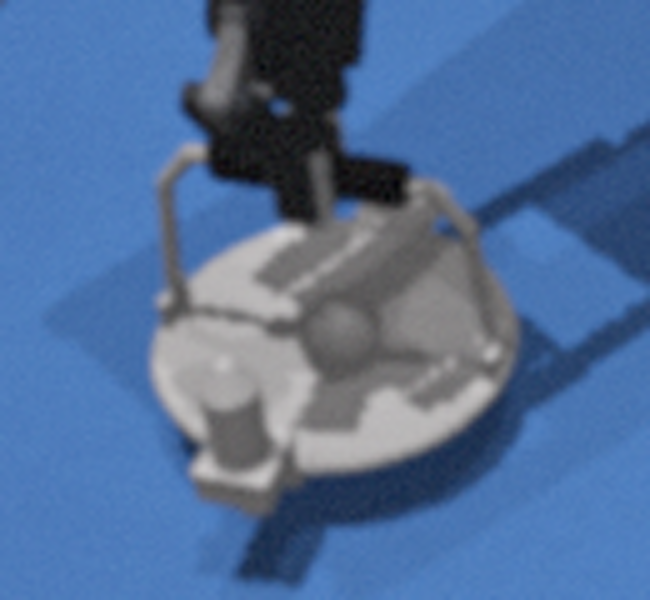

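```bash
python3 -m crank '[{"hand":-1,"offset":[0,0,-0.02],"angular":[0,0,0]},{"hand":-1,"offset":[0,0,-0.06],"angular":[0,0,0]},{"hand":-1,"offset":[0,0,-0.12],"angular":[0,0,0]},{"hand":-1,"offset":[0,0,-0.2],"angular":[0,0,0]},{"hand":-1,"offset":[0,0,-0.28],"angular":[0,0,0]},{"hand":-1,"offset":[0,0,-0.36],"angular":[0,0,0]},{"hand":-1,"offset":[0,0,-0.42],"angular":[0,0,0]},{"hand":-1,"offset":[0,0,-0.46],"angular":[0,0,0]}]'
python3 -m crank '[{"hand":-1,"offset":[0,0,-0.06],"angular":[0,0,0]},{"hand":-1,"offset":[0,0,-0.13],"angular":[0,0,0]},{"hand":-1,"offset":[0,0,-0.2],"angular":[0,0,0]},{"hand":-1,"offset":[0,0,-0.26],"angular":[0,0,0]},{"hand":-1,"offset":[0,0,-0.32],"angular":[0,0,0]},{"hand":-1,"offset":[0,0,-0.36],"angular":[0,0,0]},{"hand":-1,"offset":[0,0,-0.38],"angular":[0,0,0]},{"hand":-1,"offset":[0,0,-0.38],"angular":[0,0,0]}]'
python3 - <<'E'
from h import *
go([.463,.278,.186],2.5)
snap('wrist','w11')
for n in('w9','w10','w11'):
    X=cloud(n)
    t=np.nanmedian(X[245:275,170:195].reshape(-1,3),0); b=np.nanmedian(X[265:290,461:470].reshape(-1,3),0)
    l=np.nanmedian(X[225:240,225:235].reshape(-1,3),0);
    rm=np.nanmedian(X[190:230,425:432].reshape(-1,3),0)
    print(n,'tab',t.round(4),'boss',b.round(4),'dz',(b-t)[2].round(4), rm.round(4))
E
```

```text
time_s: 14.95
eef_pos: [0.4635, -0.2071, 0.1489]
orientation: [0.0, 1.0, 0.022, 0.001]
contact_force: [-0.3, -0.1, -6.4]
opening: 0.0098
time_s: 15.75
eef_pos: [0.4633, -0.207, 0.1861]
orientation: [0.0, 1.0, 0.022, 0.0]
contact_force: [-0.1, -0.9, -6.8]
opening: 0.0096
t 15.75 pos [ 0.4633 -0.207   0.1861] yaw 2.54 tilt [ 0.02 -0.01] F [-0.1 -0.9 -6.8] op 0.0096 j6 -0.57
  offset [ 0.21 -4.85  0.  ] ang [ 0.    -0.001  0.001]
w9 tab [ 0.3789 -0.2097  0.0196] boss [ 0.5391 -0.2042  0.0425] dz 0.0229 [ 0.5226 -0.1734  0.0171]
w10 tab [ 0.3789 -0.2095  0.0391] boss [ 0.5393 -0.204   0.0619] dz 0.0228 [ 0.5228 -0.1735  0.0365]
w11 tab [ 0.3793 -0.2097  0.1233] boss [ 0.5395 -0.2041  0.1464] dz 0.023 [ 0.523  -0.1774  0.121 ]
```

```bash
python3 -m crank '[{"hand":-1,"offset":[0,-0.01,0],"angular":[0,0,0]},{"hand":-1,"offset":[0,-0.04,0],"angular":[0,0,0]},{"hand":-1,"offset":[0,-0.08,0],"angular":[0,0,0]},{"hand":-1,"offset":[0.01,-0.14,0],"angular":[0,0,0]},{"hand":-1,"offset":[0.01,-0.21,0],"angular":[0,0,0]},{"hand":-1,"offset":[0.01,-0.29,0],"angular":[0,0,0]},{"hand":-1,"offset":[0.02,-0.37,0],"angular":[0,0,0]},{"hand":-1,"offset":[0.02,-0.45,0],"angular":[0,0,0]}]'
python3 -m crank '[{"hand":-1,"offset":[0,-0.08,0],"angular":[0,0,0]},{"hand":-1,"offset":[0.01,-0.16,0],"angular":[0,0,0]},{"hand":-1,"offset":[0.01,-0.24,0],"angular":[0,0,0]},{"hand":-1,"offset":[0.015,-0.32,0],"angular":[0,0,0]},{"hand":-1,"offset":[0.02,-0.4,0],"angular":[0,0,0]},{"hand":-1,"offset":[0.02,-0.48,0],"angular":[0,0,0]},{"hand":-1,"offset":[0.025,-0.56,0],"angular":[0,0,0]},{"hand":-1,"offset":[0.03,-0.64,0],"angular":[0,0,0]}]'
python3 - <<'E'
from h import *
go([.463,.278,.186],2.5)
snap('wrist','w12')
E
```

```text
time_s: 16.6
eef_pos: [0.4632, -0.1611, 0.1858]
orientation: [-0.0, 1.0, 0.022, 0.0]
contact_force: [-1.0, -0.2, -6.9]
opening: 0.0102
time_s: 17.4
eef_pos: [0.4634, -0.0972, 0.1858]
orientation: [-0.0, 1.0, 0.022, 0.0]
contact_force: [0.4, -1.3, -6.6]
opening: 0.0102
t 17.4 pos [ 0.4634 -0.0972  0.1858] yaw 2.54 tilt [0. 0.] F [ 0.4 -1.3 -6.6] op 0.0102 j6 -0.36
  offset [ 0.16 -3.75 -0.  ] ang [-0.    -0.     0.001]
```

View pics/w12.png

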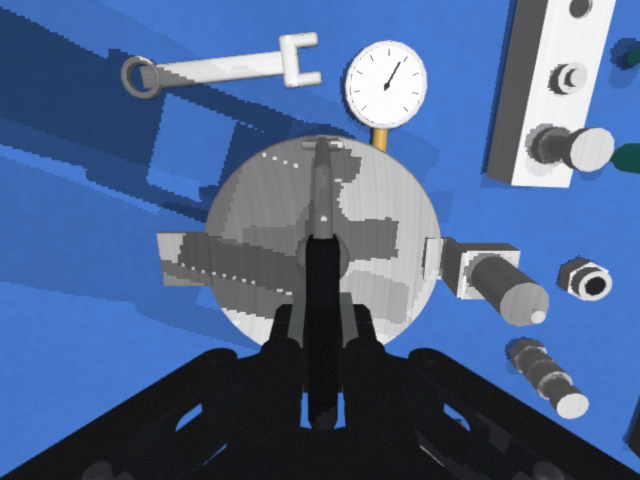

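```bash
python3 -m crank '[{"hand":-1,"offset":[0,-0.01,0],"angular":[0,0,0]},{"hand":-1,"offset":[0,-0.04,0],"angular":[0,0,0]},{"hand":-1,"offset":[0,-0.08,0],"angular":[0,0,0]},{"hand":-1,"offset":[0.01,-0.14,0],"angular":[0,0,0]},{"hand":-1,"offset":[0.01,-0.21,0],"angular":[0,0,0]},{"hand":-1,"offset":[0.01,-0.29,0],"angular":[0,0,0]},{"hand":-1,"offset":[0.02,-0.37,0],"angular":[0,0,0]},{"hand":-1,"offset":[0.02,-0.45,0],"angular":[0,0,0]}]' >/dev/null
python3 -m crank '[{"hand":-1,"offset":[0,-0.08,0],"angular":[0,0,0]},{"hand":-1,"offset":[0.01,-0.16,0],"angular":[0,0,0]},{"hand":-1,"offset":[0.01,-0.24,0],"angular":[0,0,0]},{"hand":-1,"offset":[0.015,-0.32,0],"angular":[0,0,0]},{"hand":-1,"offset":[0.02,-0.4,0],"angular":[0,0,0]},{"hand":-1,"offset":[0.02,-0.48,0],"angular":[0,0,0]},{"hand":-1,"offset":[0.025,-0.56,0],"angular":[0,0,0]},{"hand":-1,"offset":[0.03,-0.64,0],"angular":[0,0,0]}]' >/dev/null
python3 -m crank '[{"hand":-1,"offset":[0,-0.08,0],"angular":[0,0,0]},{"hand":-1,"offset":[0.01,-0.16,0],"angular":[0,0,0]},{"hand":-1,"offset":[0.01,-0.24,0],"angular":[0,0,0]},{"hand":-1,"offset":[0.015,-0.32,0],"angular":[0,0,0]},{"hand":-1,"offset":[0.02,-0.4,0],"angular":[0,0,0]},{"hand":-1,"offset":[0.02,-0.48,0],"angular":[0,0,0]},{"hand":-1,"offset":[0.025,-0.56,0],"angular":[0,0,0]},{"hand":-1,"offset":[0.03,-0.64,0],"angular":[0,0,0]}]' >/dev/null
python3 -m crank '[{"hand":-1,"offset":[0,-0.08,0],"angular":[0,0,0]},{"hand":-1,"offset":[0.01,-0.16,0],"angular":[0,0,0]},{"hand":-1,"offset":[0.01,-0.24,0],"angular":[0,0,0]},{"hand":-1,"offset":[0.015,-0.32,0],"angular":[0,0,0]},{"hand":-1,"offset":[0.02,-0.4,0],"angular":[0,0,0]},{"hand":-1,"offset":[0.02,-0.48,0],"angular":[0,0,0]},{"hand":-1,"offset":[0.025,-0.56,0],"angular":[0,0,0]},{"hand":-1,"offset":[0.03,-0.64,0],"angular":[0,0,0]}]' >/dev/null
python3 -m crank '[{"hand":-1,"offset":[0,-0.08,0],"angular":[0,0,0]},{"hand":-1,"offset":[0.01,-0.16,0],"angular":[0,0,0]},{"hand":-1,"offset":[0.01,-0.24,0],"angular":[0,0,0]},{"hand":-1,"offset":[0.015,-0.31,0],"angular":[0,0,0]},{"hand":-1,"offset":[0.02,-0.37,0],"angular":[0,0,0]},{"hand":-1,"offset":[0.02,-0.41,0],"angular":[0,0,0]},{"hand":-1,"offset":[0.025,-0.44,0],"angular":[0,0,0]},{"hand":-1,"offset":[0.025,-0.45,0],"angular":[0,0,0]}]' >/dev/null
python3 - <<'E'
from h import *
go([.463,.278,.186],2.5)
snap('wrist','w13'); snap('scene','s13')
p,d,v,K=load('s13'); crop(p,380,150,640,330,3,'s13c')
E
```

```text
t 21.45 pos [0.4644 0.1847 0.1858] yaw 2.55 tilt [ 0. -0.] F [ 0.2 -0.6 -6. ] op 0.0101 j6 0.23
  offset [ 0.03 -0.93 -0.  ] ang [ 0.    -0.     0.002]
```

View pics/w13.png

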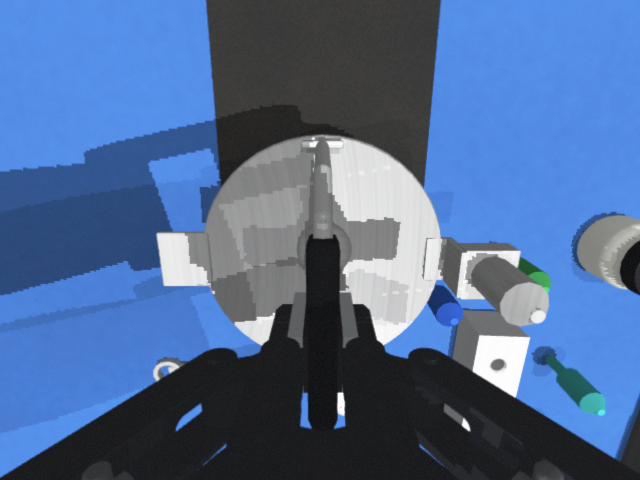

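View pics/s13c.png

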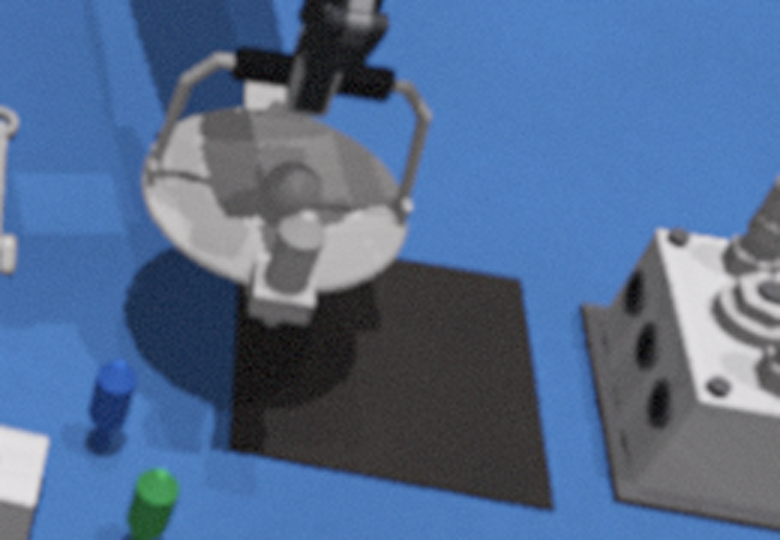

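```bash
python3 - <<'E'
from h import *
p,d,v,K=load('s2')
g=p.astype(int)
for thr in (70,90):
    m=((g[...,2]<thr)).astype(np.uint8); m[:220]=0; m[325:]=0; m[:,:445]=0; m[:,575:]=0
    cs,_=cv2.findContours(m,cv2.RETR_EXTERNAL,cv2.CHAIN_APPROX_NONE); c=max(cs,key=cv2.contourArea)
    Pm=plane(c[:,0,:],.004,v,K)[:,:2].astype(np.float32); r=cv2.minAreaRect(Pm); print(r); 
    q=cv2.approxPolyDP(c,6,True)[:,0]; Q=plane(q,.004,v,K)[:,:2]; print(Q.round(4),Q.mean(0))
p,d,v,K=load('w13'); g=p.astype(int)
L=[];Rr=[]
for y in range(5,85,5):
    row=g[y,:,2]-g[y,:,0]; dark=np.where(row[150:500]<40)[0]+150
    L.append((dark.min(),y));Rr.append((dark.max()+1,y))
for E in(L,Rr):
    Q=plane(E,.004,v,K)[:,:2]; f=cv2.fitLine(Q.astype(np.float32),cv2.DIST_HUBER,0,.01,.01).ravel(); print(f,np.rad2deg(np.arctan2(f[1],f[0])),Q[0],Q[-1])
# valve face: s2 cloud
X=cloud('s0' if 0 else 'scene0').reshape(-1,3)
B=X[(abs(X[:,2]-.085)<.004)&(X[:,1]>.38)&(X[:,1]<.52)&(abs(X[:,0]-.46)<.1)]
print(len(B),B.min(0),B.max(0),cv2.minAreaRect(B[:,:2].astype(np.float32)))
F=X[(X[:,2]>.02)&(X[:,2]<.075)&(X[:,1]>.38)&(X[:,1]<.45)&(abs(X[:,0]-.46)<.07)]
print(len(F),F.mean(0)); f=cv2.fitLine(F[:,:2].astype(np.float32),cv2.DIST_HUBER,0,.01,.01).ravel(); print(f,np.rad2deg(np.arctan2(f[1],f[0])))
E
```

```text
((0.46362465620040894, 0.27781257033348083), (0.17457766830921173, 0.1742975264787674), 2.0286192893981934)
[[0.3819 0.188 ]
 [0.5532 0.1949]
 [0.5459 0.3666]
 [0.3752 0.3592]] [0.46405571 0.27718675]
((0.46366435289382935, 0.2773890197277069), (0.17588390409946442, 0.17615042626857758), 2.1869354248046875)
[[0.3819 0.188 ]
 [0.5536 0.1933]
 [0.5455 0.3682]
 [0.3747 0.3611]] [0.46392643 0.27766282]
[ 0.03760603 -0.9992927   0.36945295  0.3192056 ] -87.84482 [0.368318   0.34507756] [0.37031964 0.29235593]
[ 0.03880654 -0.9992467   0.54753864  0.3323699 ] -87.775986 [0.54677478 0.35295086] [0.54871779 0.30022667]
1248 [0.38839283 0.41001179 0.08102099] [0.52210723 0.45774456 0.08894887] ((0.45515456795692444, 0.4337369501590729), (0.13286267220973969, 0.044555000960826874), 1.69450044631958)
1530 [0.47992168 0.41899605 0.04929725]
[0.99331474 0.11543729 0.4841168  0.41757113] 6.628848
```

```bash
python3 -c "
from h import *
go([.462,.278,.187],92.2)"
python3 -m crank '[{"hand":-1,"offset":[0,-0.01,0],"angular":[0,0,0]},{"hand":-1,"offset":[0,-0.04,0],"angular":[0,0,0]},{"hand":-1,"offset":[0,-0.08,0],"angular":[0,0,0]},{"hand":-1,"offset":[0.005,-0.14,0],"angular":[0,0,0]},{"hand":-1,"offset":[0.005,-0.21,0],"angular":[0,0,0]},{"hand":-1,"offset":[0.01,-0.29,0],"angular":[0,0,0]},{"hand":-1,"offset":[0.01,-0.37,0],"angular":[0,0,0]},{"hand":-1,"offset":[0.01,-0.45,0],"angular":[0,0,0]}]' >/dev/null
python3 -m crank '[{"hand":-1,"offset":[0,-0.08,0],"angular":[0,0,0]},{"hand":-1,"offset":[0,-0.16,0],"angular":[0,0,0]},{"hand":-1,"offset":[0,-0.24,0],"angular":[0,0,0]},{"hand":-1,"offset":[0.005,-0.32,0],"angular":[0,0,0]},{"hand":-1,"offset":[0.005,-0.39,0],"angular":[0,0,0]},{"hand":-1,"offset":[0.01,-0.44,0],"angular":[0,0,0]},{"hand":-1,"offset":[0.01,-0.47,0],"angular":[0,0,0]},{"hand":-1,"offset":[0.01,-0.48,0],"angular":[0,0,0]}]'
python3 -c "
from h import *
go([.462,.278,.187],92.2)"
```

```text
t 21.55 pos [0.4643 0.1845 0.1858] yaw 2.54 tilt [-0.   -0.01] F [-0.3 -0.3 -6.3] op 0.0101 j6 0.23
  offset [ 0.02 -0.94 -0.01] ang [ 0.     0.    -2.989]
time_s: 23.15
eef_pos: [0.4622, 0.2777, 0.1858]
orientation: [0.0, 1.0, 0.022, -0.0]
contact_force: [-0.5, -0.3, -6.0]
opening: 0.0098
t 23.15 pos [0.4622 0.2777 0.1858] yaw 2.55 tilt [-0.   -0.01] F [-0.5 -0.3 -6. ] op 0.0098 j6 0.4
  offset [-0.   -0.   -0.01] ang [ 0.     0.    -2.988]
```

```bash

python3 -m crank '[{"hand":-1,"offset":[0,0,0],"angular":[0,0,-0.02]},{"hand":-1,"offset":[0,0,0],"angular":[0,0,-0.06]},{"hand":-1,"offset":[0,0,0],"angular":[0,0,-0.12]},{"hand":-1,"offset":[0,0,0],"angular":[0,0,-0.2]},{"hand":-1,"offset":[0,0,0],"angular":[0,0,-0.3]},{"hand":-1,"offset":[0,0,0],"angular":[0,0,-0.4]},{"hand":-1,"offset":[0,0,0],"angular":[0,0,-0.5]},{"hand":-1,"offset":[0,0,0],"angular":[0,0,-0.6]}]'
python3 -m crank '[{"hand":-1,"offset":[0,0,0],"angular":[0,0,-0.1]},{"hand":-1,"offset":[0,0,0],"angular":[0,0,-0.2]},{"hand":-1,"offset":[0,0,0],"angular":[0,0,-0.3]},{"hand":-1,"offset":[0,0,0],"angular":[0,0,-0.4]},{"hand":-1,"offset":[0,0,0],"angular":[0,0,-0.5]},{"hand":-1,"offset":[0,0,0],"angular":[0,0,-0.6]},{"hand":-1,"offset":[0,0,0],"angular":[0,0,-0.7]},{"hand":-1,"offset":[0,0,0],"angular":[0,0,-0.8]}]'
python3 -c "
from h import *
go([.462,.278,.187],92.2)"
```

```text
time_s: 23.95
eef_pos: [0.4623, 0.2772, 0.1858]
orientation: [0.0, 0.984, 0.18, 0.0]
contact_force: [0.2, 0.4, -6.5]
opening: 0.0102
time_s: 24.75
eef_pos: [0.4623, 0.2772, 0.1858]
orientation: [0.0, 0.925, 0.38, 0.0]
contact_force: [-0.5, 0.2, -6.5]
opening: 0.0106
t 24.75 pos [0.4623 0.2772 0.1858] yaw 44.69 tilt [ 0.01 -0.01] F [-0.5  0.2 -6.5] op 0.0106 j6 -0.34
  offset [ 0.   -0.01 -0.01] ang [ 0.     0.    -1.584]
```

```bash

python3 -m crank '[{"hand":-1,"offset":[0,0,0],"angular":[0,0,-0.1]},{"hand":-1,"offset":[0,0,0],"angular":[0,0,-0.2]},{"hand":-1,"offset":[0,0,0],"angular":[0,0,-0.3]},{"hand":-1,"offset":[0,0,0],"angular":[0,0,-0.4]},{"hand":-1,"offset":[0,0,0],"angular":[0,0,-0.5]},{"hand":-1,"offset":[0,0,0],"angular":[0,0,-0.6]},{"hand":-1,"offset":[0,0,0],"angular":[0,0,-0.7]},{"hand":-1,"offset":[0,0,0],"angular":[0,0,-0.8]}]'
python3 -m crank '[{"hand":-1,"offset":[0,0,0],"angular":[0,0,-0.1]},{"hand":-1,"offset":[0,0,0],"angular":[0,0,-0.2]},{"hand":-1,"offset":[0,0,0],"angular":[0,0,-0.3]},{"hand":-1,"offset":[0,0,0],"angular":[0,0,-0.4]},{"hand":-1,"offset":[0,0,0],"angular":[0,0,-0.5]},{"hand":-1,"offset":[0,0,0],"angular":[0,0,-0.58]},{"hand":-1,"offset":[0,0,0],"angular":[0,0,-0.64]},{"hand":-1,"offset":[0,0,0],"angular":[0,0,-0.68]}]'
python3 -c "
from h import *
go([.462,.278,.187],92.2)"
```

```text
time_s: 25.55
eef_pos: [0.4623, 0.2772, 0.1859]
orientation: [0.0, 0.826, 0.564, 0.0]
contact_force: [0.3, -0.1, -7.1]
opening: 0.0101
time_s: 26.35
eef_pos: [0.4623, 0.2772, 0.1859]
orientation: [0.0, 0.713, 0.701, 0.0]
contact_force: [-0.1, 0.0, -7.0]
opening: 0.0101
t 26.35 pos [0.4623 0.2772 0.1859] yaw 89.02 tilt [ 0.02 -0.01] F [-0.1  0.  -7. ] op 0.0101 j6 -1.11
  offset [ 0.01 -0.   -0.01] ang [ 0.001  0.    -0.106]
```

```bash

python3 -m crank '[{"hand":-1,"offset":[0,0,0],"angular":[0,0,-0.03]},{"hand":-1,"offset":[0,0,0],"angular":[0,0,-0.06]},{"hand":-1,"offset":[0,0,0],"angular":[0,0,-0.08]},{"hand":-1,"offset":[0,0,0],"angular":[0,0,-0.09]},{"hand":-1,"offset":[0.005,0,0],"angular":[0,0,-0.1]},{"hand":-1,"offset":[0.005,0,0],"angular":[0,0,-0.1]},{"hand":-1,"offset":[0.005,0,0],"angular":[0,0,-0.1]}]'
python3 - <<'E'
from h import *
go([.462,.278,.187],92.2)
snap('wrist','w14');snap('scene','s14');snap('side','d14')
p,d,v,K=load('s14'); crop(p,380,150,640,330,3,'s14c')
for n in('w9','w13','w14'):
    X=cloud(n)
    t=np.nanmedian(X[245:275,170:195].reshape(-1,3),0); b=np.nanmedian(X[265:290,461:470].reshape(-1,3),0)
    print(n,'tab',t.round(4),'boss',b.round(4),'dz',(b-t)[2].round(4))
E
```

```text
time_s: 27.05
eef_pos: [0.4622, 0.278, 0.1858]
orientation: [0.0, 0.695, 0.719, -0.0]
contact_force: [0.2, -0.4, -6.4]
opening: 0.0101
t 27.05 pos [0.4622 0.278  0.1858] yaw 91.94 tilt [-0. -0.] F [ 0.2 -0.4 -6.4] op 0.0101 j6 -1.16
  offset [-0.   -0.   -0.01] ang [-0.     0.    -0.009]
w9 tab [ 0.3789 -0.2097  0.0196] boss [ 0.5391 -0.2042  0.0425] dz 0.0229
w13 tab [0.3803 0.182  0.1231] boss [0.5405 0.1876 0.146 ] dz 0.0229
w14 tab [0.4644 0.1951 0.1232] boss [0.4606 0.3555 0.1461] dz 0.0229
```

View pics/w14.png

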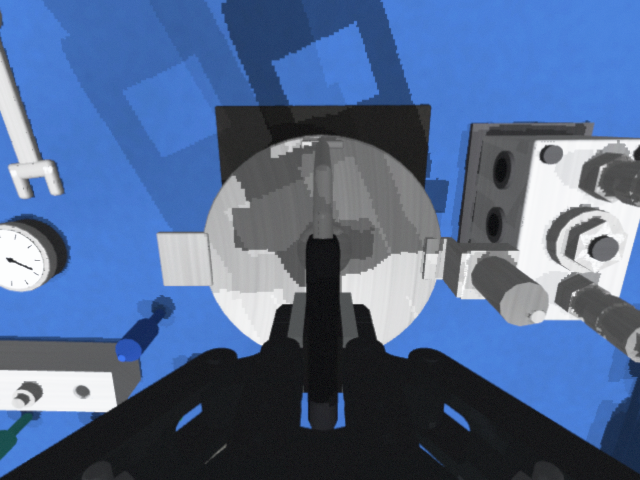

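View pics/s14c.png

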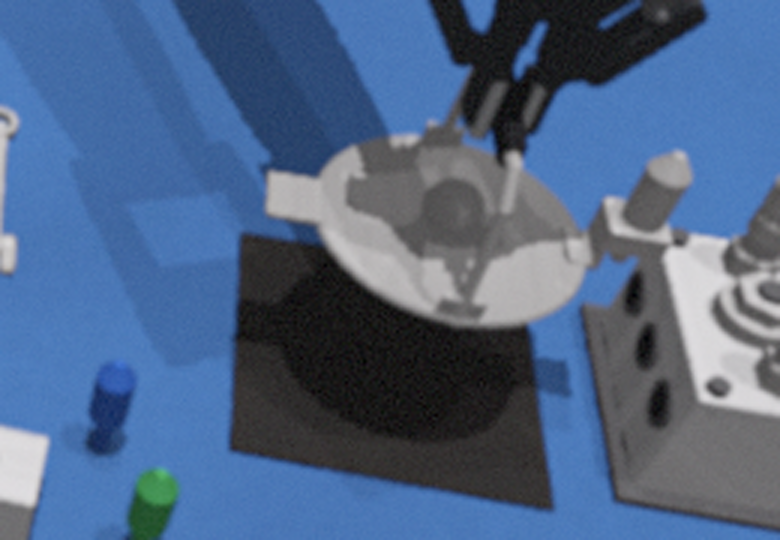

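View pics/d14.png

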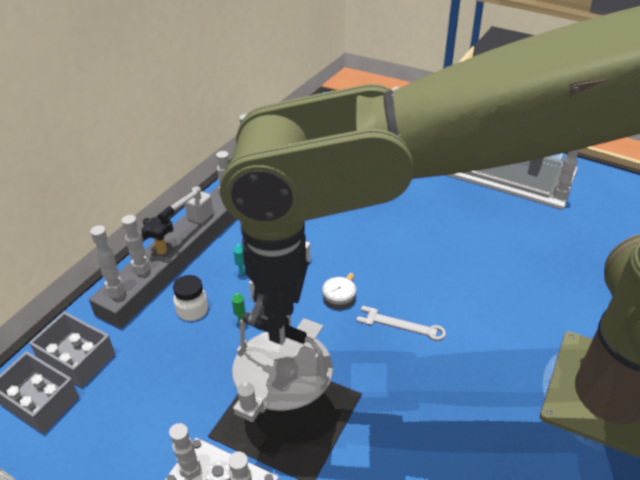

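```bash
python3 - <<'E'
from h import *
p,d,v,K=load('s14'); print('ball',plane([(380+455/3,150+210/3)],.1255,v,K))
p,d,v,K=load('w14'); print('mat edge',plane([(216,105),(430,104)],.004,v,K))
X=cloud('w14'); Q=X[255:325,470:550].reshape(-1,3); T=Q[Q[:,2]>.175]; print('poppet',T.mean(0),np.sort(T[:,2])[-5:],cv2.minEnclosingCircle(T[:,:2].astype(np.float32)))
X=cloud('s14')[215:225,525:538].reshape(-1,3); print(np.nanmean(X,0))
E
```

```text
ball [[0.45798191 0.28016106 0.1255    ]]
mat edge [[0.37297699 0.18783608 0.004     ]
 [0.36627441 0.36478651 0.004     ]]
poppet [0.4554313  0.36555655 0.18391256] [0.19220861 0.19224411 0.19229782 0.19250298 0.19263021] ((0.45805588364601135, 0.36871853470802307), 0.011257052421569824)
[0.46510837 0.2765914  0.13239269]
```

```bash

python3 -m crank '[{"hand":-1,"offset":[0,0,0],"angular":[0,0,0]},{"hand":-1,"offset":[0,0,0],"angular":[0,0,0]},{"hand":-1,"offset":[0,0,0],"angular":[0,0,0]},{"hand":-1,"offset":[0,0,0],"angular":[0,0,0]},{"hand":-1,"offset":[0,0,0],"angular":[0,0,0]}]'
python3 - <<'E'
from h import *
go([.462,.278,.187],92.2)
from rig import ctrl
print(ctrl.sign_off())
E
```

```text
time_s: 27.7
eef_pos: [0.4622, 0.278, 0.1858]
orientation: [0.0, 0.695, 0.719, 0.0]
contact_force: [0.3, -0.2, -7.4]
opening: 0.0101
t 27.7 pos [0.4622 0.278  0.1858] yaw 91.94 tilt [0. 0.] F [ 0.3 -0.2 -7.4] op 0.0101 j6 -1.16
  offset [-0.   -0.   -0.01] ang [ 0.    -0.    -0.009]
the job is handed in; nothing more can be done
None
```

The poppet is seated in the holder eye, and the arm is holding the dish level over the mat with the poppet side facing the valve block. I handed the job in at 27.7 s; the sign-off gives no verdict.

Final checks:
- **Poppet:** fully home. Its tip read 0.0887 m with the dish on the bench, against 0.087 m expected. The camera read about 2 mm high on this part in the kit block too.
- **Position:** the gripper is at (0.462, 0.278). My estimates of the mat's centre were x 0.460–0.464 and y 0.278–0.280, so the views disagree by up to 4 mm.
- **Height:** the dish's underside is about 10 cm above the mat.
- **Facing:** dish and tool sit at about 92° (91.9° from the tool, 92.5° from the poppet), against 92.2° for the mat.
- **Level:** the height difference across the dish, from thumb tab to eye, stayed at 22.9 mm from before the lift to the final pose. I did not measure tilt the other way.
- **Ball:** two camera estimates put it within about 5 mm of the dish's middle.

The other parts and tools looked undisturbed in the pictures.

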